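# Clamp the treatment records in the lever arch file

## Task

The treatment records lie in the open lever arch file with nothing holding them down. First lift the lever to spring the rings open; then take the black clamp bar, which stands on its edge in the wooden rest, lay it down flat on the counter, let go and take it again across its width, and put it flat on the pages with a prong through each of its two holes. Last, press the lever right down so that the rings shut over the bar; do not disturb the mug, the jar or the wooden moxa box.

Things in the scene. Friction and masses are not known exactly. Their poses are not given: they have to be found in the camera images.
- file: Grey A5 lever arch file, open, fixed on the counter. Origin: on the counter midway between its two prongs. x (at yaw 0 away from the robot) runs from the pages over the mechanism to spine and front cover; y along the row of prongs; z up. Covers 4 thick, 230 wide (y), x -140 to +349. White pages x -130 to +12, top at z 18. Lever at x +85.
- lever (a joint): Steel lever angle, rad: 0 = down, rings shut (start); 1.9 = up past upright, rings open. Hinge line parallel to file x at file y -45, z 24. Down, it lies along file +y at x +85, knob at y +75; raising swings the knob up and over to -y (at 1.9: y -84, z 138). A spring pulls it to the nearer end, changing over at 0.95; push at the knob up to 5 N. Arm 16 wide, 4 thick.
- lever_knob (a point): Centre of the black knob on the lever's end: a cylinder 24 long along file x, 16 diameter, 120 from the hinge line; 24 above the counter when the lever is down. Pinched on its two end faces it can turn in the grip as the lever rises. A small spring strut lies behind the hinge, at file x +85, y -105 to -45, below z 45.
- rings (a joint): Angle of the two steel arches, rad: 0 = shut, 1.3 = fully open; 0.684 x lever angle. Wire 6 diameter, hinged at file x +42, z 8, at y -40 and +40; shut, they rise there and bend over to meet the prong tips (highest z 55). Open, they are swung up and back to +x, their ends near x 73, z 60, and the prongs are free from above.
- bar: Black plastic clamp bar 130 x 34 x 10, 60 g, loose, on a long edge in the rest's slot at the start. Axes: x thickness, y length, z width (up at the start). Origin: middle of the edge it stands on (z 0 to 34, x -5 to +5). Two square holes 12 x 12 through the thickness at y -40 and +40, z 17. Either face up, either end on either prong. Flat = x axis vertical.
- bar_center (a point): Centre of the clamp bar.
- rest: Wooden rest fixed on the counter left or right of the file, 50 (x) x 80 (y) x 17 high. Origin: centre of underside. Slot 13 wide along its y, floor at z 5, holds the bar on edge; 22 of the bar stands out above it. The counter on the same side of the file, around x 0.57 m and 0.3 m to that side of the base, is free for laying the bar down.
- mug: Bystander: lidded steel mug, 100 diameter, 133 high, handle on one side reaching 84 from its axis, 0.35 kg, on the other side of the file from the rest. Origin: centre of its underside.
- jar: Bystander: eight-sided wooden jar with a dark lid, 100 across, 102 high. Origin: centre of its underside.
- moxabox: Bystander: wooden moxa box with a dark foot 60 x 85, 64 high. Origin: centre of its underside.
- prong_mid (a point): Point midway between the two prongs at the height of the pages' top (18 above the counter). The prongs are vertical steel rods, 6 diameter, at file x 0, y -40 and +40, straight to z 46, then tapering to a tip at z 49.

How it is judged:
By the outcome, as a careful person would: the job done as asked, in the order asked, and still so for the second after the job is handed in, with the robot touching nothing.
It also fails if it takes over 72 s, if anything falls off the work surface, if the arm or the gripper's body presses on something with over 40 N, if the wrist force passes 120 N, or if a joint passes its speed limit or range.

## Robot

A 7-joint arm with a two-finger parallel gripper is mounted at the origin on the work surface. World frame = base frame: x ahead of the robot, y to its left, z up, the work surface at z = 0. Lengths are in mm, angles in rad, forces in N, time in s.
With the tool pointing down it reaches from about 400 to 875 mm from the base axis. Payload 4.4 kg.
Tool frame: the origin (TCP) lies at the very end of the fingers, on their centre line; the grasp point (between the pads) lies 19 mm behind it; z points along the fingers, x is the direction in which the jaws open and shut, and the axes are right-handed (so a half turn about z gives the same grasp; the last joint's range is limited). The gripper opens to 85 mm and grips with 20 to 120 N. Pads are 22 mm wide; open, the fingers measure 114 mm over their backs; the gripper's body (76 mm by 85 mm) begins 54 mm behind the grasp point. The pads swing forward as they close: fully open they stand 13 mm farther back than shut.
Start: joints at [1.223, 0.628, 0.038, 1.517, -0.027, 0.996, -0.02], TCP at [180.783, -624.368, 231.313] pointing down, gripper open.
Joint ranges: [-3.06, 3.06], [-0.37, 2.12], [-1.25, 1.32], [0.18, 2.47], [-1.1, 4.24], [0.23, 1.98], [-2.94, 2.94]. Speed limits (rad/s): [2.57, 2.57, 3.14, 3.14, 3.14, 3.14, 3.14].

## Interface

Orientations are given as [roll, pitch, yaw] about the fixed x, y, z axes, in that order (R = Rz(yaw) Ry(pitch) Rx(roll)).
In Python, from cell import * gives the robot as it stands. The module is installed in compiled form; this text tells all that it offers.
- The arm moves only by the tool play_rows, never from a script. Its argument "targets" is a list of rows, each an object with "slide": the shift along the tool's x, y, z in mm, a list of three; "turn": the turn, a rotation vector about the tool's x, y, z in degrees, a list of three; "hand": the finger opening in mm, from 0 to 85.4. A call has 1 to 5 rows; each row shifts and turns the commanded pose from where the row before left it, along the tool's axes as they then stand; what a row does not reach is not made up. A row lasts 1/8 s, in which the tool goes at most 62.5 mm and 10.7 degrees, less where a joint would pass 70% of its speed; a pose out of reach is approached as far as the arm can. A call is refused whole if a number of a shift passes 62.5 or a number of a turn 10.7, either way. A call with a gripper value outside its range is refused whole. The fingers move at their own pace and stop on an object; the grip force is fixed at half the most. Time passes only in rows, so rows that do not move let the fingers close. It gives the time, the measured TCP pose, the force and the opening at its end, in the units of the state.
- read_state(): the state, without advancing time (a new reading comes with each control period).
- get_image(name): name is "side" or "top"; returns (picture, depth): 480x640x3 uint8, blue, green, red; 480x640 float32, mm along the optical axis (not along the pixel's ray), 0 where there is no reading.
- calibration(name): a dict with "K" (3x3 intrinsics, pixels), "R" (3x3) and "t" (3): a world point X has camera coordinates R X + t. Camera axes: x right, y down, z forward; pixel columns grow to the right and rows downward; lengths in mm; the calibration is good to about 2 mm. A picture is of the moment at which its call begins. calibration takes no time and is no camera call.
- finish_job(): hands the job in, once; it reports no verdict.
The state is a dict: "clock": time; "qpos": joint angles; "qd": joint speeds; "tau": joint torques, N m; "eef_pos": TCP position; "tool_rot": TCP orientation; "force": force on the tool from outside, world axes, zero at the start; "torque": the same for the moment, N m; "width": finger opening in mm.
Only numpy, scipy, OpenCV 4.12 (cv2) and the standard library are available. Lean on these libraries where they do the work, as an engineer would, in place of code of your own. Each camera call takes 0.05 s, during which the arm holds its last target.

## Working session

There is one attempt and no reset: what is moved stays moved. The work goes in short steps, Python scripts to look and compute and a tool call to move; the robot and the scene stay as the last step left them, time stands still between calls to the robot, and variables do not carry over. Pictures are saved under pics/ and viewed, and the job is handed in when it is done.

Besides the shell and the picture viewer there is one more tool, called after "Request:" as name(argument=value, ...) on one line, values as JSON. play_rows: Moves the arm, as the interface text tells. Its arguments: {"type":"object","properties":{"targets":{"type":"array"}},"required":["targets"]}

```bash
mkdir -p pics; ls; python3 - <<'E'
from cell import *
import cv2,numpy as np
s=read_state();print(s)
for n in("side","top"):
    im,d=get_image(n);cv2.imwrite(f"pics/{n}0.png",im);np.save(f"pics/{n}0.npy",d);c=calibration(n);print(n,c, -c['R'].T@c['t'])
E
```

```text
pics
{'clock': 0.0, 'qpos': array([ 1.22319144,  0.62932835,  0.03840754,  1.51836226, -0.02701623,
        0.99629139, -0.02001329]), 'qd': array([-0.00044867,  0.00063398,  0.00092206,  0.0002186 ,  0.00053248,
       -0.0002871 ,  0.00132437]), 'tau': array([ 1.31222252e-03, -5.63403940e+01,  1.22596063e+00, -1.93444455e+01,
        1.06939909e-02,  1.06661010e-02, -3.22169235e-06]), 'eef_pos': array([ 180.63843573, -623.75169666,  230.40180397]), 'tool_rot': array([-3.14158251e+00,  1.87283031e-03, -1.28898558e+00]), 'force': array([ 0.11489404, -0.45148298,  0.49325098]), 'torque': array([ 0.00175916, -0.05360498,  0.02972054]), 'width': 85.56600628725734}
side {'K': array([[576.47378645,   0.        , 318.70216515],
       [  0.        , 576.47378645, 241.80442142],
       [  0.        ,   0.        ,   1.        ]]), 'R': array([[-0.85592818, -0.51705857, -0.00611375],
       [-0.34400627,  0.57820866, -0.73982054],
       [ 0.38606557, -0.63113008, -0.67277648]]), 't': array([ 477.29998786,  232.12732511, 1042.65420443])} [ 85.85487324 770.62445797 876.12387766]
top {'K': array([[498.83478137,   0.        , 317.84328797],
       [  0.        , 498.83478137, 236.71104463],
       [  0.        ,   0.        ,   1.        ]]), 'R': array([[-0.01585364, -0.99985689,  0.00590425],
       [-0.97896655,  0.01432061, -0.20351762],
       [ 0.20340395, -0.00900655, -0.97905348]]), 't': array([ -6.32366963, 590.54836135, 969.27699346])} [ 380.87207166   -6.0499335  1069.19834889]
```

View pics/top0.png

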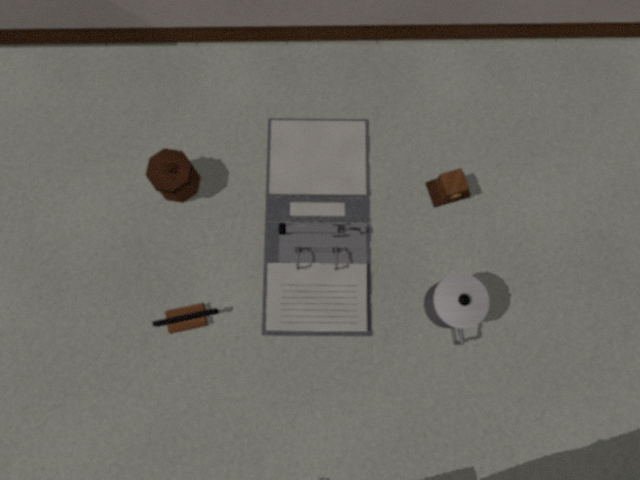

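View pics/side0.png

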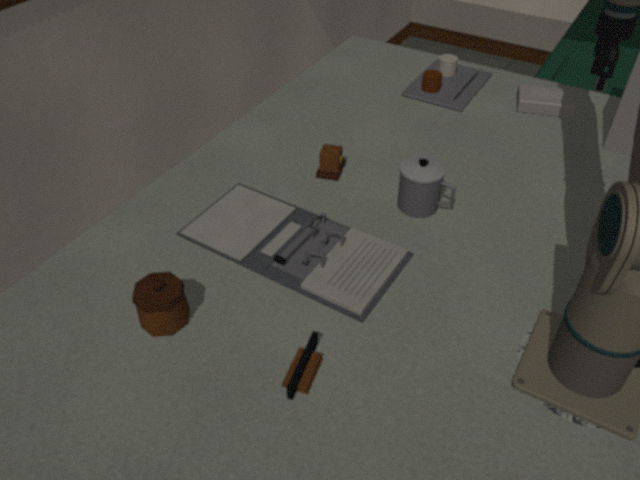

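The top view has the file at cols 263–370 and rows 118–334, the knob at (282,229), and the rings at (303,255) and (341,255). The bar and rest are at (187,318), which is the robot's left. The jar is at (173,175), the mug at (462,300) and the moxa box at (448,188). Next I'll measure these.

```bash
cat > h.py <<'E'
import numpy as np,cv2
from cell import *
def ray(n,u,v,z):
    c=calibration(n);R,t=np.array(c['R']),np.array(c['t'])
    o=-R.T@t;d=R.T@np.linalg.inv(c['K'])@np.array([u,v,1.]);return o+d*(z-o[2])/d[2]
def proj(n,X):
    c=calibration(n);p=c['K']@(c['R']@np.array(X,float)+c['t']);return p[:2]/p[2]
def snap(n,tag):
    im,d=get_image(n);cv2.imwrite(f"pics/{n}_{tag}.png",im);np.save(f"pics/{n}_{tag}.npy",d);return im,d
def crop(im,x0,y0,x1,y1,f,name,gain=1.6):
    c=cv2.resize(im[y0:y1,x0:x1],None,fx=f,fy=f,interpolation=cv2.INTER_CUBIC)
    cv2.imwrite(f"pics/{name}.png",cv2.convertScaleAbs(c,alpha=gain))
E
python3 - <<'E'
from h import *
im=cv2.imread("pics/top0.png");d=np.load("pics/top0.npy")
crop(im,255,200,385,345,5 if 0 else 4,"c1",2)
crop(im,140,280,250,350,7,"c2",2)
im2=cv2.imread("pics/side0.png");crop(im2,255,200,425,325,4,"c3",2)
for n,u,v in(("tl",268,118),("tr",368,119),("bl",263,334),("br",370,334)):print(n,ray("top",u,v,4).round(1))
# dark bar
hsv=cv2.cvtColor(im,cv2.COLOR_BGR2HSV)
m=((im.max(2)<45)).astype(np.uint8)
for x0,y0,x1,y1,nm in((140,290,245,340,"bar"),(270,215,295,245,"knob")):
    k=np.zeros_like(m);k[y0:y1,x0:x1]=m[y0:y1,x0:x1];cs,_=cv2.findContours(k,0,2)
    for c in cs:
        if cv2.contourArea(c)>8:print(nm,cv2.minAreaRect(c),cv2.contourArea(c))
m=((hsv[...,0]<18)&(hsv[...,1]>110)&(hsv[...,2]>45)).astype(np.uint8)
k=np.zeros_like(m);k[290:340,140:245]=m[290:340,140:245]
ys,xs=np.nonzero(k);print("rest",cv2.minAreaRect(np.c_[xs,ys].astype(np.float32)))
E
```

```text
tl [881.8  94.    4. ]
tr [ 876.4 -135.3    4. ]
bl [395.7 102.3   4. ]
br [ 392.2 -121.9    4. ]
bar ((185.9064178466797, 317.08563232421875), (5.852646350860596, 65.2916259765625), 77.27564239501953) 258.0
knob ((282.0, 228.0), (10.0, 6.0), 90.0) 53.0
rest ((185.9097442626953, 317.9122009277344), (21.7211856842041, 38.832725524902344), 77.90524291992188)
```

```bash
sleep 0
```

```text
(no output)
```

View pics/c1.png

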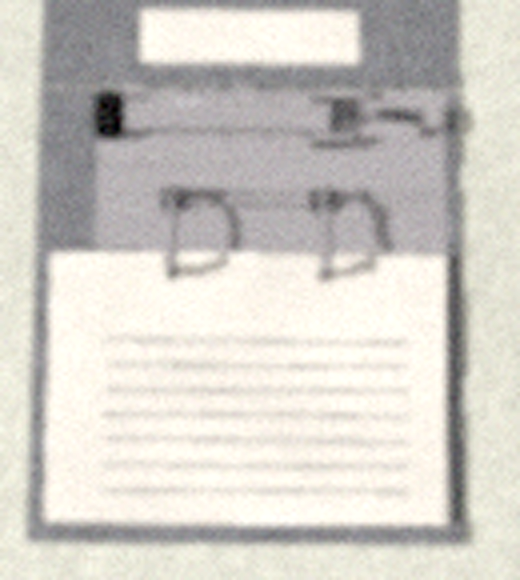

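View pics/c2.png

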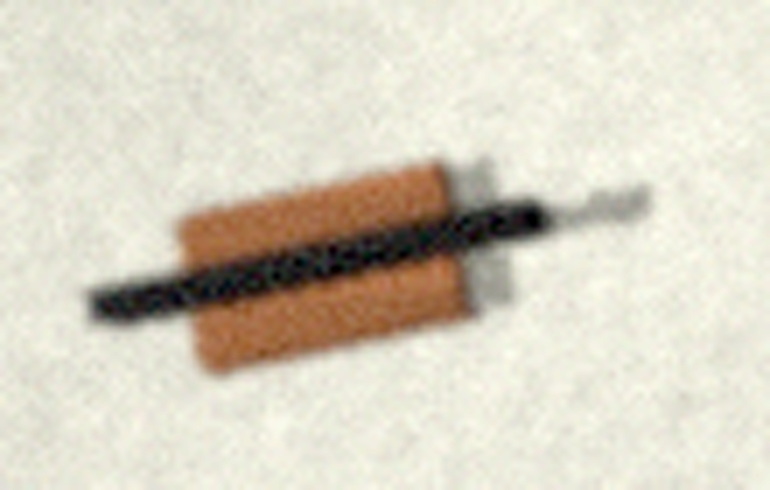

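View pics/c3.png

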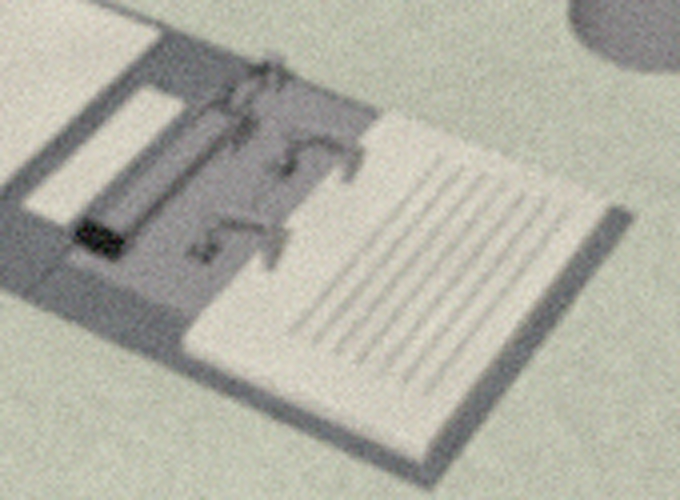

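```bash
python3 - <<'E'
from h import *
def lines(n,pts_mask,z):
    cs,_=cv2.findContours(pts_mask,cv2.RETR_EXTERNAL,cv2.CHAIN_APPROX_NONE)
    c=max(cs,key=cv2.contourArea)[:,0,:]
    W=np.array([ray(n,u,v,z)[:2] for u,v in c],np.float32)
    return W,cv2.contourArea(c)
for n,seed in(("top",[(317,320)]),("side",[(358,268)])):
    im=cv2.imread(f"pics/{n}0.png");g=cv2.GaussianBlur(cv2.cvtColor(im,cv2.COLOR_BGR2GRAY),(3,3),0)
    roi={"top":(255,100,385,345),"side":(170,175,425,325)}[n]
    print(n,"page",g[325,275] if n=="top" else g[268,358],"counter",im[350,317] if n=="top" else im[330,250],"cover",im[332,310] if n=="top" else 0)
    # cover: hsv / whole file vs counter  -> page mask by threshold
    th=None
    x0,y0,x1,y1=roi
    import sys
    # page top: region around lines
    page={"top":(258,258,380,338),"side":(295,222,420,320)}[n]
    a,b,c_,d_=page
    sub=im[b:d_,a:c_].astype(int)
    print(sub.reshape(-1,3).mean(0))
    # print row and column profile
    if n=="top":
        print("col320 rows",[(r,g[r,270]) for r in range(255,342,1)])
        print("row 330 cols",[(c,g[328,c]) for c in list(range(258,275))+list(range(360,378))])
E
```

```text
top page 124 counter [108 113 116] cover [77 77 78]
[107.98780738 112.4397541  115.11495902]
col320 rows [(255, np.uint8(69)), (256, np.uint8(70)), (257, np.uint8(69)), (258, np.uint8(69)), (259, np.uint8(68)), (260, np.uint8(69)), (261, np.uint8(73)), (262, np.uint8(88)), (263, np.uint8(108)), (264, np.uint8(121)), (265, np.uint8(126)), (266, np.uint8(128)), (267, np.uint8(127)), (268, np.uint8(126)), (269, np.uint8(125)), (270, np.uint8(125)), (271, np.uint8(125)), (272, np.uint8(125)), (273, np.uint8(125)), (274, np.uint8(125)), (275, np.uint8(126)), (276, np.uint8(127)), (277, np.uint8(128)), (278, np.uint8(128)), (279, np.uint8(127)), (280, np.uint8(127)), (281, np.uint8(128)), (282, np.uint8(126)), (283, np.uint8(125)), (284, np.uint8(125)), (285, np.uint8(126)), (286, np.uint8(127)), (287, np.uint8(128)), (288, np.uint8(128)), (289, np.uint8(128)), (290, np.uint8(128)), (291, np.uint8(127)), (292, np.uint8(127)), (293, np.uint8(127)), (294, np.uint8(127)), (295, np.uint8(127)), (296, np.uint8(127)), (297, np.uint8(127)), (298, np.uint8(126)), (299, np.uint8(126)), (300, np.uin
[... 1058 characters left out ...]
.uint8(77)), (265, np.uint8(90)), (266, np.uint8(107)), (267, np.uint8(119)), (268, np.uint8(125)), (269, np.uint8(125)), (270, np.uint8(124)), (271, np.uint8(124)), (272, np.uint8(125)), (273, np.uint8(124)), (274, np.uint8(124)), (360, np.uint8(125)), (361, np.uint8(125)), (362, np.uint8(125)), (363, np.uint8(125)), (364, np.uint8(123)), (365, np.uint8(115)), (366, np.uint8(101)), (367, np.uint8(78)), (368, np.uint8(57)), (369, np.uint8(50)), (370, np.uint8(59)), (371, np.uint8(78)), (372, np.uint8(98)), (373, np.uint8(112)), (374, np.uint8(118)), (375, np.uint8(118)), (376, np.uint8(118)), (377, np.uint8(118))]
side page 100 counter [89 97 97] cover 0
[83.33820408 89.01371429 89.51118367]
```

```bash
python3 - <<'E'
from h import *
def cross(p,thr,desc=None):
    p=p.astype(float);i=np.nonzero((p[:-1]-thr)*(p[1:]-thr)<0)[0]
    return [k+(p[k]-thr)/(p[k]-p[k+1]) for k in i]
im=cv2.imread("pics/top0.png");g=cv2.GaussianBlur(cv2.cvtColor(im,cv2.COLOR_BGR2GRAY),(3,3),0)
def col(c,r0,r1,thr,n=0):
    x=cross(g[r0:r1,c],thr);return r0+x[n] if x else np.nan
def row(r,c0,c1,thr,n=0):
    x=cross(g[r,c0:c1],thr);return c0+x[n] if x else np.nan
def fit(P,nm,ref):
    P=np.array([p for p in P if np.isfinite(p).all()]);v=cv2.fitLine(P[:,:2].astype(np.float32),cv2.DIST_HUBER,0,.01,.01).ravel()
    if nm[0]=='x': 
        if v[1]<0:v[:2]*=-1
        print(nm,"yaw",np.degrees(-np.arctan2(v[0],v[1])).round(2),"x at y=-15:",(v[2]+v[0]/v[1]*(-15-v[3])).round(1))
    else:
        if v[0]<0:v[:2]*=-1
        print(nm,"yaw",np.degrees(np.arctan2(v[1],v[0])).round(2),"y at x=",ref,(v[3]+v[1]/v[0]*(ref-v[2])).round(1))
fit([ray("top",c,col(c,322,333,98),18) for c in range(272,362)],"x page back -130",0)
fit([ray("top",c,col(c,255,270,98),18) for c in list(range(270,293))+list(range(350,362))],"x page front +12",0)
fit([ray("top",c,col(c,333,342,94),4) for c in range(272,360)],"x cover back -140",0)
fit([ray("top",c,col(c,112,124,94),4) for c in range(275,362)],"x cover far +349",0)
for ref in (460,532):
    fit([ray("top",row(r,263,272,98),r,18) for r in range(268,326)],"y page left",ref)
    fit([ray("top",row(r,360,370,98),r,18) for r in range(268,326)],"y page right",ref)
    fit([ray("top",row(r,257,265,95),r,4) for r in range(270,328)],"y cover left",ref)
    fit([ray("top",row(r,368,377,90),r,4) for r in range(270,328)],"y cover right(shadow)",ref)
for nm,u,v,z in(("prongL",298,267.3,40),("prongR",336.2,268,40),("knob",282,228.5,32)):print(nm,ray("top",u,v,z).round(1))
# bar top: z=5+34
r=((185.9,317.1),(5.85,65.3),77.28)
b=cv2.boxPoints(r);print("bar",ray("top",185.9,317.1,39).round(1))
a=np.radians(77.28);dv=np.array([np.cos(a+np.pi/2),np.sin(a+np.pi/2)])*32.6
e1=ray("top",*(np.array(r[0])+dv),39);e2=ray("top",*(np.array(r[0])-dv),39);print(e1.round(1),e2.round(1),np.linalg.norm(e1-e2))
print("rest ",ray("top",185.9,317.9,17).round(1), "mug top",ray("top",464,299,133).round(1),"jar",ray("top",172,168,102).round(1),"moxa",ray("top",455,184,64).round(1))
# prong check on side
for X in((532,25,49),(532,-55,49),):print(proj("side",X))
E
```

```text
x page back -130 yaw -1.41 x at y=-15: 400.2
x page front +12 yaw -1.1 x at y=-15: 543.3
x cover back -140 yaw -1.18 x at y=-15: 390.7
x cover far +349 yaw -1.05 x at y=-15: 878.7
y page left yaw -1.23 y at x= 460 95.2
y page right yaw -1.94 y at x= 460 -114.2
y cover left yaw -1.26 y at x= 460 104.7
y cover right(shadow) yaw -2.11 y at x= 460 -127.6
y page left yaw -1.23 y at x= 532 93.7
y page right yaw -1.94 y at x= 532 -116.6
y cover left yaw -1.26 y at x= 532 103.1
y cover right(shadow) yaw -2.11 y at x= 532 -130.2
prongL [530.3  26.8  40. ]
prongR [527.6 -52.7  40. ]
knob [615.3  60.5  32. ]
bar [431.5 256.   39. ]
[418.1 319.9  39. ] [445.  191.6  39. ] 131.0943374509045
rest  [431.  261.5  17. ] mug top [ 452.3 -286.3  133. ] jar [729.  279.6 102. ] moxa [ 699.  -306.2   64. ]
[322.89373937 254.93650206]
[341.8041769  233.06972762]
```

```bash
cat >> h.py <<'E'
from scipy.spatial.transform import Rotation as Ro
F=np.array([530.7,-12.3,0]);FY=-0.022
def fw(x,y,z):
    c,s=np.cos(FY),np.sin(FY);return np.array([F[0]+c*x-s*y,F[1]+s*x+c*y,z])
def st():
    s=read_state();print("t%.2f"%s['clock'],"pos",s['eef_pos'].round(1),"rpy",s['tool_rot'].round(3),"F",s['force'].round(1),"w",round(s['width'],1),"q",np.round(s['qpos'],2));return s
def plan(pts,nd=1):
    """pts: list of (pos,rpy,n)"""
    s=st();p=s['eef_pos'];R=Ro.from_euler('xyz',s['tool_rot'])
    for tp,tr,n in pts:
        Rt=Ro.from_euler('xyz',tr);rv=(R.inv()*Rt).as_rotvec()
        tp=np.array(tp,float);p0,R0=p.copy(),R
        for k in range(1,n+1):
            tgt=p0+(tp-p0)*k/n;sl=np.round(R.inv().apply(tgt-p),nd);tu=np.round(np.degrees((R.inv()*(R0*Ro.from_rotvec(rv*k/n))).as_rotvec()),1)
            print('  slide',(sl+0.).tolist(),'turn',(tu+0.).tolist());p=p+R.apply(sl);R=R*Ro.from_rotvec(np.radians(tu))
        print('  ->',p.round(1),R.as_euler('xyz').round(3))
E
python3 - <<'E'
from h import *
print(fw(85,75,24))
k=fw(85,75,24)
plan([((k[0]-1,k[1],215),(np.pi,0,FY),15)],0)
E
```

```text
[617.32929773  60.81200158  24.        ]
t0.10 pos [ 180.6 -623.8  230.5] rpy [-3.142e+00  2.000e-03 -1.289e+00] F [-0.4  0.1 -0.1] w 85.6 q [ 1.22  0.63  0.04  1.52 -0.03  1.   -0.02]
  slide [-36.0, -41.0, 1.0] turn [0.0, 0.0, -4.8]
  slide [-32.0, -43.0, 1.0] turn [0.0, 0.0, -4.9]
  slide [-28.0, -46.0, 1.0] turn [0.0, 0.0, -4.8]
  slide [-25.0, -48.0, 1.0] turn [0.0, 0.0, -4.9]
  slide [-20.0, -51.0, 1.0] turn [0.0, 0.0, -4.8]
  slide [-16.0, -51.0, 2.0] turn [0.0, 0.0, -4.8]
  slide [-12.0, -53.0, 1.0] turn [0.0, 0.0, -4.9]
  slide [-7.0, -54.0, 1.0] turn [0.0, 0.0, -4.8]
  slide [-2.0, -54.0, 1.0] turn [-0.1, 0.0, -4.9]
  slide [2.0, -54.0, 1.0] turn [0.0, 0.0, -4.8]
  slide [6.0, -53.0, 1.0] turn [0.0, 0.1, -4.8]
  slide [11.0, -53.0, 1.0] turn [0.0, 0.0, -4.9]
  slide [16.0, -52.0, 1.0] turn [0.0, 0.0, -4.8]
  slide [20.0, -51.0, 1.0] turn [0.0, 0.0, -4.9]
  slide [24.0, -48.0, 1.0] turn [0.0, 0.0, -4.8]
  -> [616.4  60.8 214.9] [ 3.141 -0.    -0.022]
```

Request:
play_rows(targets=[{"slide": [-36, -41, 0], "turn": [0, 0, -4.8], "hand": 60}, {"slide": [-32, -43, 0], "turn": [0, 0, -4.9], "hand": 60}, {"slide": [-28, -46, 0], "turn": [0, 0, -4.8], "hand": 60}, {"slide": [-25, -48, 0], "turn": [0, 0, -4.9], "hand": 60}, {"slide": [-20, -51, 0], "turn": [0, 0, -4.8], "hand": 60}])

```text
clock: 0.72
eef_pos: [327.1, -394.3, 231.1]
tool_rot: [-3.142, 0.0, -0.864]
force: [0.6, -0.3, -0.3]
width: 60.8
```

Request:
play_rows(targets=[{"slide": [-16, -51, 0], "turn": [0, 0, -4.8], "hand": 50}, {"slide": [-12, -53, 0], "turn": [0, 0, -4.9], "hand": 50}, {"slide": [-7, -54, 0], "turn": [0, 0, -4.8], "hand": 50}, {"slide": [-2, -54, 0], "turn": [0, 0, -4.9], "hand": 50}, {"slide": [2, -54, 0], "turn": [0, 0, -4.8], "hand": 50}])

```text
clock: 1.35
eef_pos: [472.2, -166.4, 231.2]
tool_rot: [3.141, 0.0, -0.442]
force: [0.9, -0.2, -0.0]
width: 50.2
```

Request:
play_rows(targets=[{"slide": [6, -53, 0], "turn": [0, 0, -4.8], "hand": 50}, {"slide": [11, -53, 0], "turn": [0, 0, -4.9], "hand": 50}, {"slide": [16, -52, 0], "turn": [0, 0, -4.8], "hand": 50}, {"slide": [20, -51, 0], "turn": [0, 0, -4.9], "hand": 50}, {"slide": [24, -48, 0], "turn": [0, 0, -4.8], "hand": 50}])

```text
clock: 1.98
eef_pos: [617.1, 61.7, 230.9]
tool_rot: [3.141, 0.001, -0.019]
force: [-0.1, -0.5, 0.1]
width: 49.7
```

```bash
python3 - <<'E'
from h import *
k=fw(85,75,24)
plan([((k[0]-1,k[1],90),(np.pi,0,FY),3),((k[0]-1,k[1],14),(np.pi,0,FY),3)])
E
```

```text
t1.98 pos [617.1  61.7 230.9] rpy [ 3.141e+00  1.000e-03 -1.900e-02] F [-0.1 -0.5  0.1] w 49.7 q [ 0.07  0.6  -0.35  1.6   0.24  0.98 -0.38]
  slide [-0.2, 0.3, 47.0] turn [0.0, 0.0, 0.1]
  slide [-0.3, 0.2, 47.0] turn [0.0, 0.0, 0.0]
  slide [-0.2, 0.3, 46.9] turn [0.0, 0.0, 0.1]
  -> [616.3  60.8  90. ] [ 3.141e+00  1.000e-03 -2.300e-02]
  slide [0.0, 0.0, 25.3] turn [0.0, 0.0, 0.0]
  slide [0.0, 0.0, 25.4] turn [0.0, 0.0, 0.0]
  slide [0.0, 0.0, 25.3] turn [0.0, 0.0, 0.0]
  -> [616.3  60.8  14. ] [ 3.141e+00  1.000e-03 -2.300e-02]
```

Request:
play_rows(targets=[{"slide": [-0.5, 0.5, 60], "turn": [0, 0, 0.1], "hand": 50}, {"slide": [0, 0, 60], "turn": [0, 0, 0], "hand": 50}, {"slide": [0, 0, 40], "turn": [0, 0, 0], "hand": 50}, {"slide": [0, 0, 30], "turn": [0, 0, 0], "hand": 50}, {"slide": [0, 0, 20], "turn": [0, 0, 0], "hand": 50}])

```text
clock: 2.6
eef_pos: [615.1, 59.5, 19.4]
tool_rot: [3.141, 0.002, -0.024]
force: [0.1, -0.8, -0.9]
width: 50.3
```

```bash
python3 - <<'E'
from h import *
st()
im,d=snap("top","a");crop(im,250,190,390,290,5,"a1",2)
im,d=snap("side","a");crop(im,230,170,390,290,5,"a2",2)
E
```

```text
t2.60 pos [615.1  59.5  19.4] rpy [ 3.141e+00  2.000e-03 -2.400e-02] F [ 0.1 -0.8 -0.9] w 50.3 q [ 0.01  0.88 -0.25  1.74  0.36  0.57 -0.48]
```

View pics/a2.png

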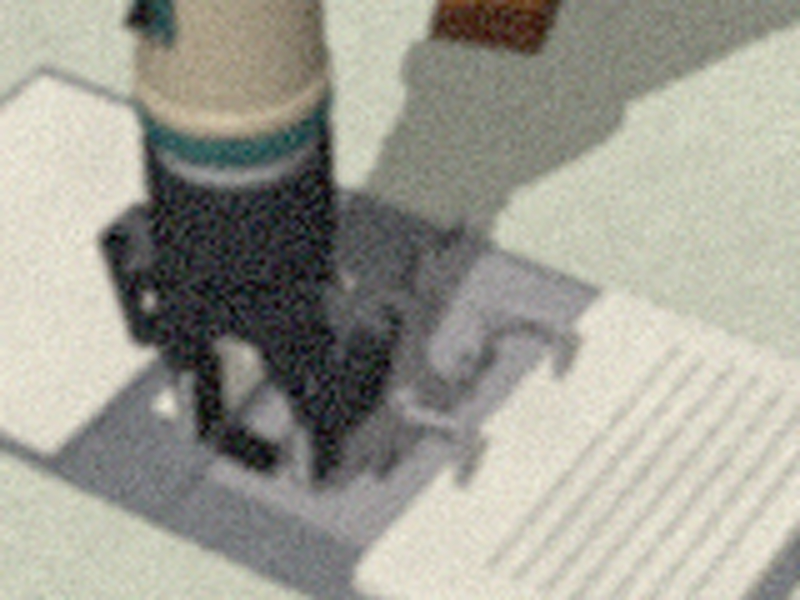

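The side crop shows the two fingers at crop x≈210 and 330, on either side of the knob at about (255,448). I'll go down a little and pinch it.

Request:
play_rows(targets=[{"slide": [1, -1, 5], "turn": [0, 0, 0], "hand": 50}, {"slide": [0, 0, 0], "turn": [0, 0, 0], "hand": 20}, {"slide": [0, 0, 0], "turn": [0, 0, 0], "hand": 15}, {"slide": [0, 0, 0], "turn": [0, 0, 0], "hand": 15}, {"slide": [0, 0, 0], "turn": [0, 0, 0], "hand": 15}])

```text
clock: 3.32
eef_pos: [617.8, 60.9, 17.4]
tool_rot: [-3.141, -0.002, -0.024]
force: [-1.4, -0.4, 5.4]
width: 22.1
```

```bash
python3 - <<'E'
from h import *
s=st()
# arc: knob pos for angle a ; tool offset dz constant
for name,N in (("up",18),):
    pr=None
    for i in range(0,N+1):
        a=1.9*i/N
        y=-45+120*np.cos(a);z=24+120*np.sin(a)
        if pr is not None:print(i,round(a,2),"tool slide y,z: ",round(-(y-pr[0]),1),round(-(z-pr[1]),1))
        pr=(y,z)
E
```

```text
t3.33 pos [617.8  60.9  17.4] rpy [-3.141e+00 -2.000e-03 -2.400e-02] F [-1.4 -0.4  5.4] w 22.1 q [ 0.01  0.88 -0.25  1.74  0.36  0.56 -0.48]
1 0.11 tool slide y,z:  0.7 -12.6
2 0.21 tool slide y,z:  2.0 -12.5
3 0.32 tool slide y,z:  3.3 -12.2
4 0.42 tool slide y,z:  4.6 -11.8
5 0.53 tool slide y,z:  5.8 -11.3
6 0.63 tool slide y,z:  6.9 -10.6
7 0.74 tool slide y,z:  8.0 -9.8
8 0.84 tool slide y,z:  9.0 -8.9
9 0.95 tool slide y,z:  9.9 -7.9
10 1.06 tool slide y,z:  10.7 -6.8
11 1.16 tool slide y,z:  11.3 -5.6
12 1.27 tool slide y,z:  11.9 -4.4
13 1.37 tool slide y,z:  12.3 -3.1
14 1.48 tool slide y,z:  12.5 -1.8
15 1.58 tool slide y,z:  12.7 -0.5
16 1.69 tool slide y,z:  12.6 0.8
17 1.79 tool slide y,z:  12.5 2.2
18 1.9 tool slide y,z:  12.2 3.5
```

Request:
play_rows(targets=[{"slide": [0, 0.7, -12.6], "turn": [0, 0, 0], "hand": 15}, {"slide": [0, 2, -12.5], "turn": [0, 0, 0], "hand": 15}, {"slide": [0, 3.3, -12.2], "turn": [0, 0, 0], "hand": 15}, {"slide": [0, 4.6, -11.8], "turn": [0, 0, 0], "hand": 15}, {"slide": [0, 5.8, -11.3], "turn": [0, 0, 0], "hand": 15}])

```text
clock: 3.95
eef_pos: [617.1, 41.0, 76.8]
tool_rot: [3.138, -0.0, -0.026]
force: [5.4, -6.4, -10.9]
width: 22.0
```

```bash
python3 - <<'E'
from h import *
s=st()
im,d=snap("side","b");crop(im,230,130,390,290,4,"b2",2)
E
```

```text
t3.95 pos [617.1  41.   76.8] rpy [ 3.138 -0.    -0.026] F [  5.4  -6.4 -10.9] w 22.0 q [ 0.06  0.79 -0.28  1.73  0.33  0.67 -0.43]
```

View pics/b2.png

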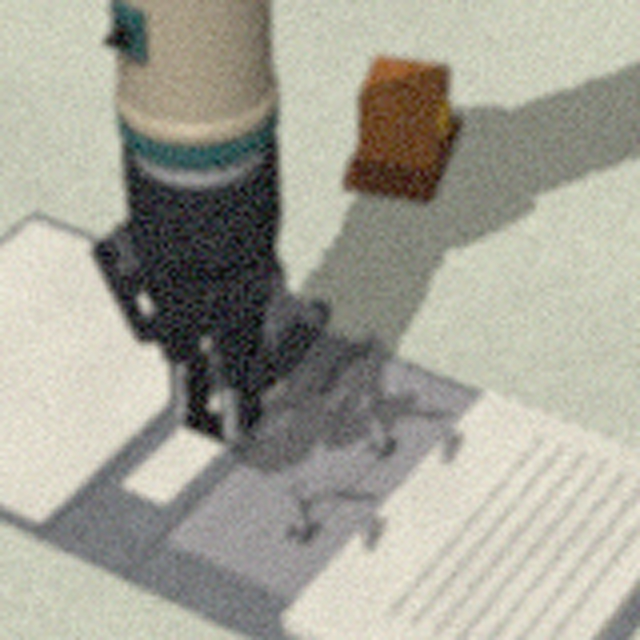

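The lever came up with the gripper: the knob is between the fingers at (205,425), and the near ring at (330,495) has opened. I'll carry on along the arc.

Request:
play_rows(targets=[{"slide": [0, 6.9, -10.6], "turn": [0, 0, 0], "hand": 15}, {"slide": [0, 8, -9.8], "turn": [0, 0, 0], "hand": 15}, {"slide": [0, 9, -8.9], "turn": [0, 0, 0], "hand": 15}, {"slide": [0, 9.9, -7.9], "turn": [0, 0, 0], "hand": 15}, {"slide": [0, 10.7, -6.8], "turn": [0, 0, 0], "hand": 15}])

```text
clock: 4.62
eef_pos: [615.9, -3.3, 120.3]
tool_rot: [3.139, -0.001, -0.025]
force: [5.3, -4.9, -14.2]
width: 21.1
```

Request:
play_rows(targets=[{"slide": [0, 11.3, -5.6], "turn": [0, 0, 0], "hand": 15}, {"slide": [0, 11.9, -4.4], "turn": [0, 0, 0], "hand": 15}, {"slide": [0, 12.3, -3.1], "turn": [0, 0, 0], "hand": 15}, {"slide": [0, 12.5, -1.8], "turn": [0, 0, 0], "hand": 15}, {"slide": [0, 12.7, -0.5], "turn": [0, 0, 0], "hand": 15}])

```text
clock: 5.25
eef_pos: [614.6, -61.3, 136.7]
tool_rot: [-3.141, -0.001, -0.025]
force: [3.1, -0.8, -4.9]
width: 19.8
```

Request:
play_rows(targets=[{"slide": [0, 12.6, 0.8], "turn": [0, 0, 0], "hand": 15}, {"slide": [0, 12.5, 2.2], "turn": [0, 0, 0], "hand": 15}, {"slide": [0, 11, 3], "turn": [0, 0, 0], "hand": 15}, {"slide": [0, 0, 0], "turn": [0, 0, 0], "hand": 15}, {"slide": [0, 0, 0], "turn": [0, 0, 0], "hand": 15}])

```text
clock: 5.88
eef_pos: [613.8, -98.0, 131.5]
tool_rot: [3.14, -0.002, -0.024]
force: [1.4, -3.2, 6.9]
width: 18.3
```

```bash
python3 - <<'E'
from h import *
s=st();print(fw(85,-84,138))
im,d=snap("side","c");crop(im,230,100,390,290,4,"c_2",2)
E
```

```text
t5.88 pos [613.8 -98.  131.5] rpy [ 3.14e+00 -2.00e-03 -2.40e-02] F [ 1.4 -3.2  6.9] w 18.3 q [ 0.31  0.72 -0.33  1.69  0.31  0.78 -0.19]
[613.8315799  -98.14952198 138.        ]
```

View pics/c_2.png

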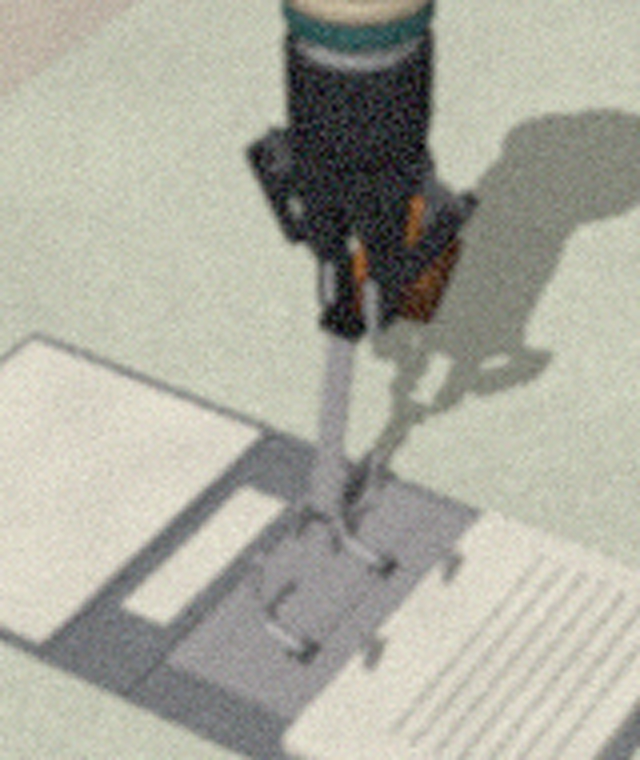

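Request:
play_rows(targets=[{"slide": [0, 0, 0], "turn": [0, 0, 0], "hand": 55}, {"slide": [0, 0, 0], "turn": [0, 0, 0], "hand": 55}, {"slide": [0, 0, -20], "turn": [0, 0, 0], "hand": 55}, {"slide": [0, 0, -40], "turn": [0, 0, 0], "hand": 55}, {"slide": [0, 0, -30], "turn": [0, 0, 0], "hand": 55}])

```text
clock: 6.55
eef_pos: [612.8, -96.2, 221.0]
tool_rot: [-3.141, 0.001, -0.022]
force: [-0.3, 0.4, -0.4]
width: 55.3
```

```bash
python3 - <<'E'
from h import *
im,d=snap("side","d");crop(im,230,100,390,290,4,"d2",2)
im,d=snap("top","d");crop(im,250,190,390,290,5,"d1",2)
plan([((431,256,215),(np.pi,0,0.207),8),((431,256,60),(np.pi,0,0.207),3),((431,256,20),(np.pi,0,0.207),2)])
E
```

```text
t6.65 pos [614.9 -96.3 223.3] rpy [ 3.142 -0.005 -0.023] F [-0.2  0.4  0.3] w 54.8 q [ 0.34  0.62 -0.37  1.61  0.26  0.96 -0.14]
  slide [-24.0, -43.5, 0.9] turn [0.0, 0.0, -1.6]
  slide [-22.8, -44.1, 0.9] turn [0.0, -0.1, -1.7]
  slide [-21.4, -44.9, 1.0] turn [0.0, 0.0, -1.6]
  slide [-20.2, -45.3, 0.9] turn [0.0, 0.0, -1.7]
  slide [-18.8, -46.0, 1.0] turn [0.0, -0.1, -1.6]
  slide [-17.6, -46.5, 1.0] turn [0.0, 0.0, -1.7]
  slide [-16.1, -47.0, 1.0] turn [0.0, -0.1, -1.6]
  slide [-14.9, -47.4, 1.0] turn [0.0, 0.0, -1.7]
  -> [431. 256. 215.] [3.141 0.    0.208]
  slide [0.0, 0.0, 51.7] turn [0.0, 0.0, 0.0]
  slide [0.0, 0.0, 51.6] turn [0.0, 0.0, 0.0]
  slide [0.1, -0.1, 51.7] turn [0.0, 0.0, 0.0]
  -> [431. 256.  60.] [3.141 0.    0.208]
  slide [0.0, 0.0, 20.0] turn [0.0, 0.0, 0.0]
  slide [0.0, 0.0, 20.0] turn [0.0, 0.0, 0.0]
  -> [431. 256.  20.] [3.141 0.    0.208]
```

View pics/d2.png

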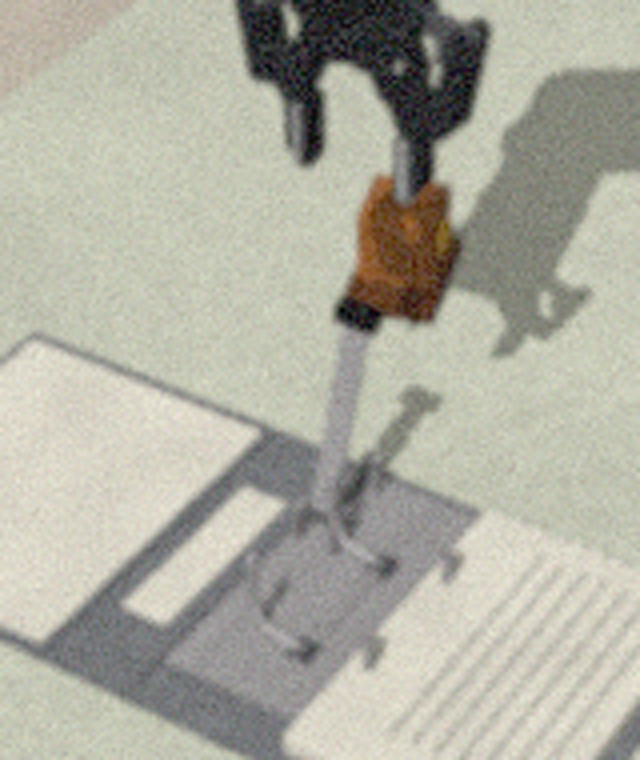

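The lever stays up on its own with the knob at crop (360,313), and both rings are swung back. Next is the bar.

Request:
play_rows(targets=[{"slide": [-24, -43.5, 1], "turn": [0, 0, -1.6], "hand": 55}, {"slide": [-22.8, -44.1, 1], "turn": [0, 0, -1.7], "hand": 50}, {"slide": [-21.4, -44.9, 1], "turn": [0, 0, -1.6], "hand": 50}, {"slide": [-20.2, -45.3, 1], "turn": [0, 0, -1.7], "hand": 50}, {"slide": [-18.8, -46, 1], "turn": [0, -0.1, -1.6], "hand": 50}])

```text
clock: 7.28
eef_pos: [496.5, 124.6, 214.2]
tool_rot: [3.141, 0.004, 0.121]
force: [1.3, 0.6, 0.6]
width: 49.9
```

Request:
play_rows(targets=[{"slide": [-17.6, -46.5, 1], "turn": [0, 0, -1.7], "hand": 50}, {"slide": [-16.1, -47, 1], "turn": [0, -0.1, -1.6], "hand": 50}, {"slide": [-14.9, -47.4, 1], "turn": [0, 0, -1.7], "hand": 50}, {"slide": [0, 0, 50], "turn": [0, 0, 0], "hand": 50}, {"slide": [0, 0, 50], "turn": [0, 0, 0], "hand": 50}])

```text
clock: 7.9
eef_pos: [428.3, 256.1, 110.8]
tool_rot: [-3.141, 0.004, 0.209]
force: [0.6, -1.0, 0.3]
width: 49.7
```

```bash
python3 - <<'E'
from h import *
plan([((431,256,60),(np.pi,0,0.207),1),((431,256,20),(np.pi,0,0.207),2)])
E
```

```text
t7.90 pos [428.3 256.1 110.8] rpy [-3.141  0.004  0.209] F [ 0.6 -1.   0.3] w 49.7 q [-0.34  0.63 -0.37  2.03  0.41  0.56 -0.79]
  slide [2.8, 0.7, 50.8] turn [0.0, 0.2, 0.1]
  -> [431.  255.9  60. ] [-3.141  0.     0.207]
  slide [0.0, 0.0, 20.0] turn [0.0, 0.0, 0.0]
  slide [0.1, 0.0, 20.0] turn [0.0, 0.0, 0.0]
  -> [431.1 256.   20. ] [-3.141  0.     0.207]
```

Request:
play_rows(targets=[{"slide": [2.5, 0.5, 50], "turn": [0, 0.2, 0], "hand": 50}, {"slide": [0, 0, 20], "turn": [0, 0, 0], "hand": 50}, {"slide": [0, 0, 20], "turn": [0, 0, 0], "hand": 50}, {"slide": [0, 0, 0], "turn": [0, 0, 0], "hand": 50}])

```text
clock: 8.4
eef_pos: [429.5, 254.6, 20.4]
tool_rot: [3.14, 0.005, 0.208]
force: [-0.1, -0.4, -0.1]
width: 49.7
```

```bash
python3 - <<'E'
from h import *
st()
im,d=snap("top","e");crop(im,130,270,250,360,6,"e1",2)
im,d=snap("side","e");crop(im,250,300,370,420,5,"e2",2)
E
```

```text
t8.40 pos [429.5 254.6  20.4] rpy [3.14  0.005 0.208] F [-0.1 -0.4 -0.1] w 49.7 q [-0.43  0.78 -0.24  2.07  0.51  0.35 -0.88]
```

View pics/e1.png

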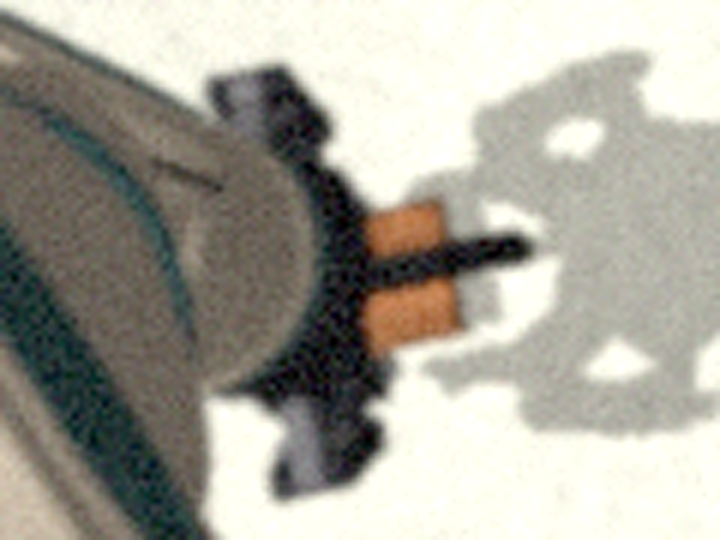

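View pics/e2.png

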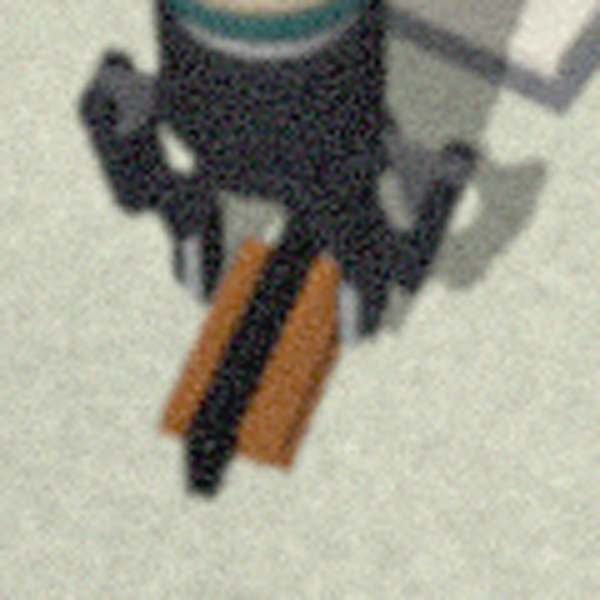

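The fingers stand on either side of the bar and above the rest, so I'll close and lift.

Request:
play_rows(targets=[{"slide": [1, 0, 0], "turn": [0, 0, 0], "hand": 5}, {"slide": [0, 0, 0], "turn": [0, 0, 0], "hand": 5}, {"slide": [0, 0, 0], "turn": [0, 0, 0], "hand": 5}, {"slide": [0, 0, 0], "turn": [0, 0, 0], "hand": 5}, {"slide": [0, 0, 0], "turn": [0, 0, 0], "hand": 5}])

```text
clock: 9.12
eef_pos: [433.2, 255.9, 22.9]
tool_rot: [-3.141, -0.001, 0.207]
force: [-1.5, -0.7, 5.9]
width: 8.4
```

Request:
play_rows(targets=[{"slide": [0, 0, -8], "turn": [0, 0, 0], "hand": 5}, {"slide": [0, 0, -25], "turn": [0, 0, 0], "hand": 5}, {"slide": [0, 0, -40], "turn": [0, 0, 0], "hand": 5}, {"slide": [0, 0, -20], "turn": [0, 0, 0], "hand": 5}, {"slide": [0, 0, 0], "turn": [0, 0, 0], "hand": 5}])

```text
clock: 9.75
eef_pos: [433.4, 256.0, 116.7]
tool_rot: [-3.14, -0.003, 0.206]
force: [0.2, 0.3, -0.5]
width: 8.5
```

```bash
python3 - <<'E'
from h import *
im,d=snap("side","f");crop(im,230,260,370,400,5,"f2",2)
y=FY;
plan([((570,300,100),(np.pi,0,FY),5)])
E
```

```text
t9.80 pos [432.7 255.5 115.6] rpy [-3.141e+00 -1.000e-03  2.060e-01] F [-0.5 -0.1 -1.2] w 7.9 q [-0.33  0.62 -0.38  2.03  0.41  0.57 -0.79]
  slide [28.7, -3.1, 3.1] turn [0.0, 0.0, 2.6]
  slide [28.5, -4.4, 3.2] turn [0.0, 0.0, 2.6]
  slide [28.3, -5.7, 3.1] turn [0.0, 0.0, 2.7]
  slide [28.0, -7.0, 3.1] turn [0.0, 0.0, 2.6]
  slide [27.7, -8.2, 3.2] turn [0.0, 0.0, 2.6]
  -> [570. 300. 100.] [-3.141e+00 -1.000e-03 -2.200e-02]
```

View pics/f2.png

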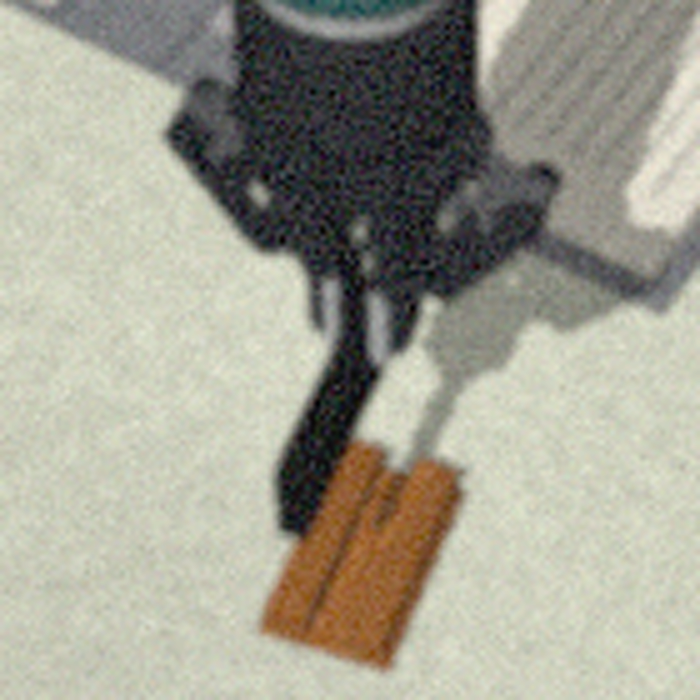

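Request:
play_rows(targets=[{"slide": [27, -3, 3], "turn": [0, 0, 2.6], "hand": 5}, {"slide": [27, -4.4, 3], "turn": [0, 0, 2.6], "hand": 5}, {"slide": [26, -5.7, 3], "turn": [0, 0, 2.7], "hand": 5}, {"slide": [26, -7, 3], "turn": [0, 0, 2.6], "hand": 5}, {"slide": [25, -8, 3], "turn": [0, 0, 2.6], "hand": 5}])

```text
clock: 10.42
eef_pos: [559.5, 298.4, 98.1]
tool_rot: [3.14, 0.003, -0.023]
force: [0.5, 0.9, -0.7]
width: 8.5
```

Request:
play_rows(targets=[{"slide": [0, 0, 0], "turn": [0, 10, 0], "hand": 5}, {"slide": [0, 0, 0], "turn": [0, 10, 0], "hand": 5}, {"slide": [0, 0, 0], "turn": [0, 10, 0], "hand": 5}, {"slide": [0, 0, 0], "turn": [0, 0, 0], "hand": 5}])

```text
clock: 10.92
eef_pos: [560.1, 289.3, 96.9]
tool_rot: [3.106, -0.383, -0.018]
force: [1.0, 0.4, 0.2]
width: 8.8
```

```bash
python3 - <<'E'
from h import *
s=st()
im,d=snap("side","g");crop(im,170,200,330,360,4,"g2",2)
plan([((s['eef_pos'][0],s['eef_pos'][1],20),s['tool_rot'],3)])
E
```

```text
t10.93 pos [560.1 289.3  96.9] rpy [ 3.106 -0.383 -0.018] F [1.  0.4 0.2] w 8.8 q [-0.73  0.7   0.09  2.    0.9   0.27 -1.55]
t10.97 pos [561.6 289.   97.5] rpy [ 3.108 -0.383 -0.021] F [ 0.3 -0.4 -0.1] w 8.6 q [-0.72  0.7   0.08  1.99  0.9   0.27 -1.54]
  slide [-10.1, -0.9, 23.8] turn [0.0, 0.0, -0.1]
  slide [-10.1, -0.9, 23.7] turn [0.0, 0.0, 0.0]
  slide [-10.1, -0.9, 23.8] turn [-0.1, 0.0, -0.1]
  -> [560.2 289.3  20. ] [ 3.105 -0.383 -0.018]
```

View pics/g2.png

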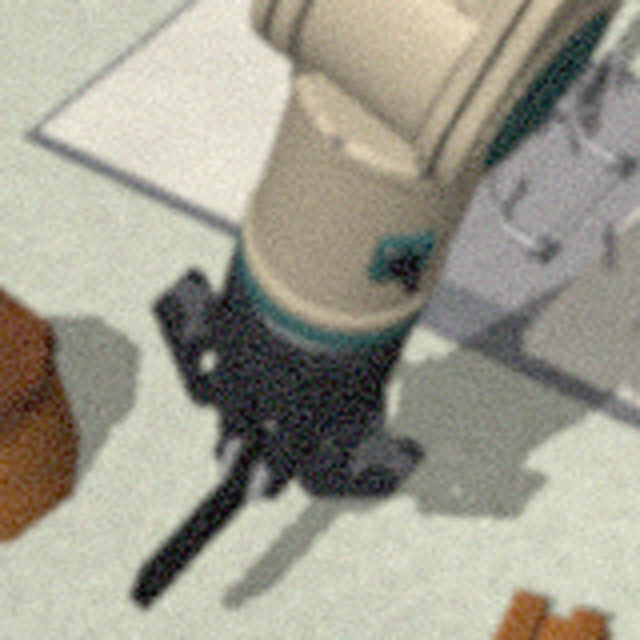

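The outward tilt stopped at 22° because q6 reached 0.27, close to its 0.23 limit. I'll tilt the other way, where q6 has room, and move to x≈520 to stay clear of the jar.

```bash
python3 - <<'E'
from h import *
Rt=(Ro.from_euler('xyz',(np.pi,0,FY))*Ro.from_rotvec([0,-np.radians(30),0])).as_euler('xyz')
plan([((520,298,97),Rt,6),((520,298,24),Rt,4)])
E
```

```text
t10.97 pos [561.6 289.   97.5] rpy [ 3.108 -0.383 -0.021] F [ 0.3 -0.4 -0.1] w 8.6 q [-0.72  0.7   0.08  1.99  0.9   0.27 -1.54]
  slide [-6.5, -1.3, -2.6] turn [0.3, -8.7, -0.1]
  slide [-6.8, -1.3, -1.5] turn [0.3, -8.6, -0.2]
  slide [-6.9, -1.3, -0.6] turn [0.3, -8.7, -0.1]
  slide [-7.0, -1.3, 0.6] turn [0.3, -8.6, -0.2]
  slide [-6.8, -1.4, 1.6] turn [0.3, -8.7, -0.1]
  slide [-6.4, -1.3, 2.6] turn [0.3, -8.7, -0.1]
  -> [520. 298.  97.] [-3.142  0.524 -0.022]
  slide [9.1, 0.0, 15.8] turn [0.0, 0.0, 0.0]
  slide [9.2, 0.0, 15.8] turn [0.0, 0.0, 0.0]
  slide [9.1, 0.0, 15.8] turn [0.0, 0.0, 0.0]
  slide [9.1, 0.0, 15.8] turn [0.0, 0.0, 0.0]
  -> [520. 298.  24.] [-3.142  0.524 -0.022]
```

Request:
play_rows(targets=[{"slide": [-6.5, -1.3, -2.6], "turn": [0.3, -8.7, 0], "hand": 5}, {"slide": [-6.8, -1.3, -1.5], "turn": [0.3, -8.6, -0.2], "hand": 5}, {"slide": [-6.9, -1.3, -0.6], "turn": [0.3, -8.7, -0.1], "hand": 5}, {"slide": [-7, -1.3, 0.6], "turn": [0.3, -8.6, -0.2], "hand": 5}, {"slide": [-6.8, -1.4, 1.6], "turn": [0.3, -8.7, -0.1], "hand": 5}])

```text
clock: 11.6
eef_pos: [532.1, 294.6, 95.9]
tool_rot: [3.14, 0.344, -0.032]
force: [0.0, -0.3, -1.7]
width: 8.2
```

Request:
play_rows(targets=[{"slide": [-6.4, -1.3, 2.6], "turn": [0.3, -8.7, -0.1], "hand": 5}, {"slide": [9, 0, 16], "turn": [0, 0, 0], "hand": 5}, {"slide": [9, 0, 16], "turn": [0, 0, 0], "hand": 5}, {"slide": [9, 0, 16], "turn": [0, 0, 0], "hand": 5}])

```text
clock: 12.1
eef_pos: [524.2, 296.7, 38.6]
tool_rot: [3.138, 0.489, -0.028]
force: [0.2, -0.0, -0.5]
width: 8.3
```

```bash
python3 - <<'E'
from h import *
s=st()
im,d=snap("side","i");crop(im,190,240,350,400,4,"i2",2)
plan([((s['eef_pos'][0],s['eef_pos'][1],20),s['tool_rot'],3)])
E
```

```text
t12.10 pos [524.2 296.7  38.6] rpy [ 3.138  0.489 -0.028] F [ 0.2 -0.  -0.5] w 8.3 q [-0.16  1.11 -0.6   1.32  0.28  1.25 -0.74]
t12.15 pos [523.3 295.7  36.1] rpy [ 3.135  0.491 -0.029] F [-0.3 -0.2 -2.4] w 8.6 q [-0.16  1.11 -0.6   1.32  0.28  1.25 -0.74]
  slide [2.8, -0.4, 4.6] turn [0.0, 0.0, 0.0]
  slide [2.8, -0.3, 4.6] turn [0.1, 0.1, 0.0]
  slide [2.7, -0.3, 4.6] turn [0.0, 0.0, 0.0]
  -> [524.2 296.6  20.1] [ 3.137  0.489 -0.029]
```

View pics/i2.png

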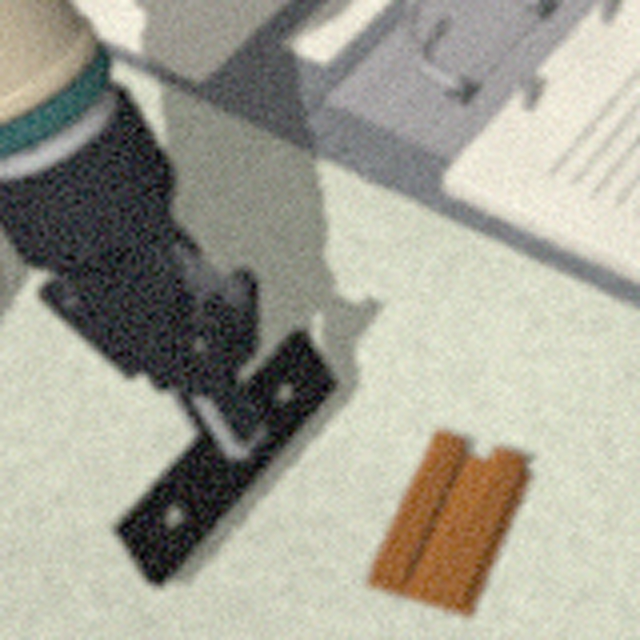

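The bar is held tilted 28°, near (235,450), with both holes visible. I'll lower it until its edge touches.

Request:
play_rows(targets=[{"slide": [3.5, 0, 7], "turn": [0, 0, 0], "hand": 5}, {"slide": [3, 0, 6], "turn": [0, 0, 0], "hand": 5}, {"slide": [0, 0, 0], "turn": [0, 0, 0], "hand": 5}])

```text
clock: 12.52
eef_pos: [524.7, 296.3, 24.7]
tool_rot: [3.137, 0.489, -0.03]
force: [-0.5, 0.6, -0.7]
width: 8.6
```

Request:
play_rows(targets=[{"slide": [1.5, 0, 2.5], "turn": [0, 0, 0], "hand": 5}, {"slide": [1, 0, 1.8], "turn": [0, 0, 0], "hand": 5}, {"slide": [0, 0, 0], "turn": [0, 0, 0], "hand": 5}])

```text
clock: 12.9
eef_pos: [525.0, 296.2, 19.7]
tool_rot: [3.137, 0.489, -0.031]
force: [0.9, -0.7, -0.6]
width: 8.5
```

Request:
play_rows(targets=[{"slide": [1, 0, 1.8], "turn": [0, 0, 0], "hand": 5}, {"slide": [0, 0, 0], "turn": [0, 0, 0], "hand": 5}])

```text
clock: 13.15
eef_pos: [525.2, 296.3, 18.2]
tool_rot: [3.137, 0.489, -0.031]
force: [0.3, -0.5, 2.3]
width: 8.4
```

Request:
play_rows(targets=[{"slide": [0, 0, 0], "turn": [0, 0, 0], "hand": 20}, {"slide": [0, 0, -3], "turn": [0, 0, 0], "hand": 28}, {"slide": [0, 0, -10], "turn": [0, 0, 0], "hand": 40}, {"slide": [0, 0, -20], "turn": [0, 0, 0], "hand": 50}, {"slide": [0, 0, -30], "turn": [0, 0, 0], "hand": 60}])

```text
clock: 13.78
eef_pos: [554.6, 295.5, 73.9]
tool_rot: [3.136, 0.49, -0.03]
force: [-0.1, -0.2, 0.2]
width: 60.1
```

```bash
python3 - <<'E'
from h import *
s=st()
im,d=snap("side","j");crop(im,190,240,350,400,4,"j2",2)
E
```

```text
t13.78 pos [554.6 295.5  73.9] rpy [ 3.136  0.49  -0.03 ] F [-0.1 -0.2  0.2] w 60.1 q [-0.16  1.1  -0.6   1.21  0.27  1.37 -0.72]
```

View pics/j2.png

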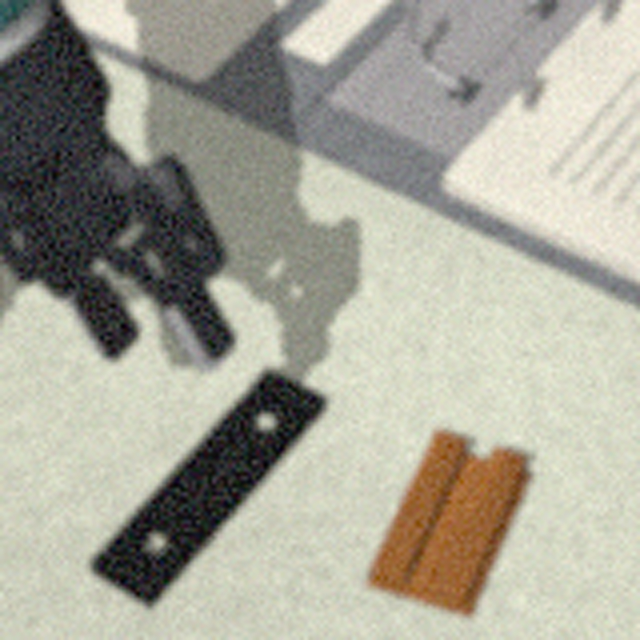

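The bar lies flat, centred near (210,487) in the crop. I'll level the tool above it and measure.

```bash
python3 - <<'E'
from h import *
plan([((540,240,190),(np.pi,0,FY),5)])
im=cv2.imread("pics/side_j.png")
hsv=im.max(2);m=np.zeros(im.shape[:2],np.uint8);m[328:395,210:275]=(hsv[328:395,210:275]<55)
cs,_=cv2.findContours(m,0,1);c=max(cs,key=cv2.contourArea)
P=np.array([ray("side",u,v,10)[:2] for u,v in c[:,0]],np.float32);r=cv2.minAreaRect(P);print(r)
E
```

```text
t13.82 pos [558.6 296.7  77.8] rpy [ 3.141  0.483 -0.031] F [2.1 0.3 3. ] w 60.2 q [-0.15  1.09 -0.6   1.2   0.27  1.37 -0.72]
  slide [-13.4, 11.5, -18.3] turn [0.0, 5.5, -0.1]
  slide [-11.6, 11.4, -19.5] turn [0.0, 5.6, -0.1]
  slide [-9.6, 11.4, -20.5] turn [0.0, 5.5, -0.1]
  slide [-7.7, 11.5, -21.4] turn [-0.1, 5.5, -0.1]
  slide [-5.6, 11.4, -22.0] turn [0.0, 5.6, -0.1]
  -> [540. 240. 190.] [ 3.141e+00 -1.000e-03 -2.200e-02]
((536.2393188476562, 302.73876953125), (133.08633422851562, 36.31566619873047), 88.40498352050781)
```

Request:
play_rows(targets=[{"slide": [-13, 11.5, -18], "turn": [0, 5.5, 0], "hand": 60}, {"slide": [-11.5, 11.5, -19.5], "turn": [0, 5.6, -0.1], "hand": 60}, {"slide": [-9.6, 11.4, -20.5], "turn": [0, 5.5, -0.1], "hand": 60}, {"slide": [-7.7, 11.5, -21.4], "turn": [0, 5.5, -0.1], "hand": 60}, {"slide": [-5.6, 11.4, -22], "turn": [0, 5.6, -0.1], "hand": 60}])

```text
clock: 14.45
eef_pos: [537.3, 239.2, 187.0]
tool_rot: [3.14, 0.001, -0.022]
force: [0.5, 0.8, 0.0]
width: 60.2
```

```bash
python3 - <<'E'
from h import *
st()
im,d=snap("top","k");crop(im,110,200,290,330,4,"k1",2)
im,d=snap("side","k");crop(im,170,240,330,400,4,"k2",2)
E
```

```text
t14.45 pos [537.3 239.2 187. ] rpy [ 3.14e+00  1.00e-03 -2.20e-02] F [0.5 0.8 0. ] w 60.2 q [-0.11  0.65 -0.57  1.73  0.43  0.89 -0.89]
```

View pics/k1.png

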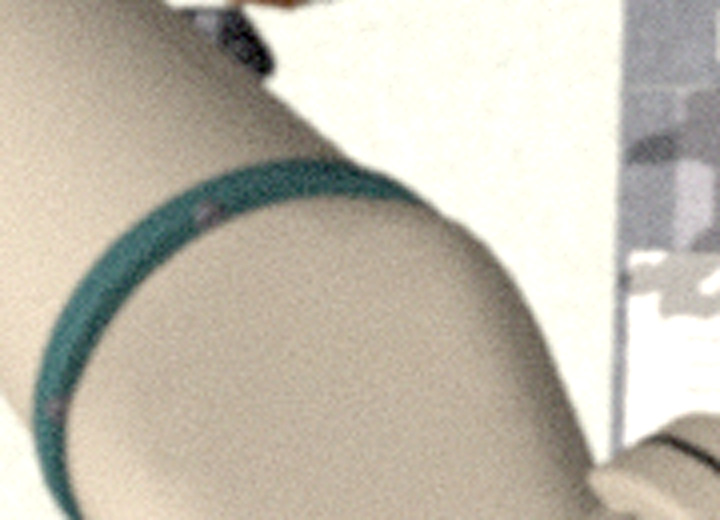

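View pics/k2.png

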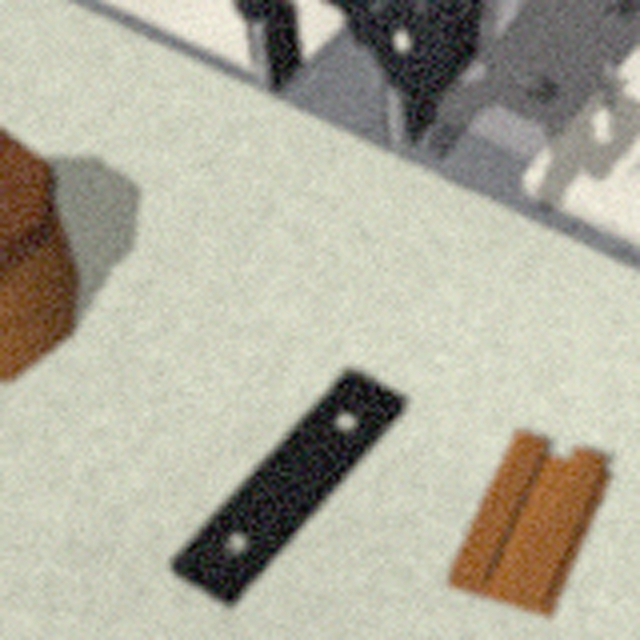

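```bash
cat > bar.py <<'E'
from h import *
def holes(im,roi,z,n="side",thr=55):
    x0,y0,x1,y1=roi
    g=im.max(2);m=np.zeros(g.shape,np.uint8);m[y0:y1,x0:x1]=(g[y0:y1,x0:x1]<thr)*255
    cs,h=cv2.findContours(m,cv2.RETR_CCOMP,cv2.CHAIN_APPROX_NONE)
    i=max(range(len(cs)),key=lambda k:cv2.contourArea(cs[k]));c=cs[i]
    P=np.array([ray(n,u,v,z)[:2] for u,v in c[:,0]],np.float32);print("outline",cv2.minAreaRect(P),cv2.boundingRect(c))
    hull=cv2.fillConvexPoly(np.zeros_like(m),cv2.convexHull(c),255);hull=cv2.erode(hull,np.ones((5,5)))
    w=np.clip(g.astype(float)-40,0,None)*(hull>0)
    big=(g>50)&(hull>0);nl,lab,stt,cen=cv2.connectedComponentsWithStats(big.astype(np.uint8))
    for k in range(1,nl):
        if stt[k,4]<3:continue
        ys,xs=np.mgrid[-4:5,-4:5];cy,cx=int(round(cen[k][1])),int(round(cen[k][0]))
        ww=w[cy-4:cy+5,cx-4:cx+5];u=cx+(ww*xs).sum()/ww.sum();v=cy+(ww*ys).sum()/ww.sum()
        print("hole",(u,v),stt[k,4],ray(n,u,v,z).round(1))
E
python3 - <<'E'
from bar import *
holes(cv2.imread("pics/side_k.png"),(208,328,275,395),10)
E
```

```text
outline ((536.2374267578125, 303.0086669921875), (133.1489715576172, 36.44183349609375), 88.3528823852539) (213, 333, 58, 58)
hole (np.float64(256.02208201892745), np.float64(344.97318611987384)) 21 [535.4 263.1  10. ]
hole (np.float64(228.81934306569343), np.float64(375.2043795620438)) 18 [537.8 342.5  10. ]
```

Hole spacing comes out at 79.4 mm, against 80 expected. Corrected for parallax through the holes, the bar's centre is about (538.8,300.2) with yaw −0.03.

```bash
python3 - <<'E'
from h import *
r=(np.pi,0,-0.03)
plan([((538.8,300.2,120),r,2),((538.8,300.2,40),r,2),((538.8,300.2,15),r,1)])
E
```

```text
t14.55 pos [536.1 239.4 188.9] rpy [ 3.139  0.    -0.02 ] F [-0.1 -0.4  0.7] w 59.9 q [-0.11  0.64 -0.57  1.73  0.43  0.9  -0.89]
  slide [0.8, -30.5, 34.4] turn [0.1, 0.0, 0.3]
  slide [0.6, -30.4, 34.4] turn [0.1, 0.0, 0.3]
  -> [538.8 300.2 120. ] [-3.141  0.    -0.03 ]
  slide [0.0, 0.0, 40.0] turn [0.0, 0.0, 0.0]
  slide [0.0, 0.0, 40.0] turn [0.0, 0.0, 0.0]
  -> [538.8 300.2  40. ] [-3.141  0.    -0.03 ]
  slide [0.0, 0.0, 25.0] turn [0.0, 0.0, 0.0]
  -> [538.8 300.2  15. ] [-3.141  0.    -0.03 ]
```

Request:
play_rows(targets=[{"slide": [0.8, -30.5, 34], "turn": [0.1, 0, 0.3], "hand": 50}, {"slide": [0.6, -30.5, 34], "turn": [0.1, 0, 0.3], "hand": 48}, {"slide": [0, 0, 40], "turn": [0, 0, 0], "hand": 48}, {"slide": [0, 0, 40], "turn": [0, 0, 0], "hand": 48}, {"slide": [0, 0, 22], "turn": [0, 0, 0], "hand": 48}])

```text
clock: 15.18
eef_pos: [538.4, 299.6, 12.1]
tool_rot: [3.14, 0.009, -0.032]
force: [0.5, -0.1, 0.4]
width: 48.0
```

```bash
python3 - <<'E'
from h import *
st()
im,d=snap("side","l");crop(im,170,250,330,410,4,"l2",2)
plan([((538.8,300.2,2),(np.pi,0,-.03),2)])
E
```

```text
t15.18 pos [538.4 299.6  12.1] rpy [ 3.14   0.009 -0.032] F [ 0.5 -0.1  0.4] w 48.0 q [-0.3   0.91 -0.42  1.74  0.58  0.62 -1.09]
t15.22 pos [537.3 298.9  10.1] rpy [ 3.138  0.011 -0.032] F [-0.4 -0.  -1.4] w 48.2 q [-0.3   0.91 -0.42  1.74  0.58  0.62 -1.09]
  slide [0.8, -0.7, 4.0] turn [0.1, 0.3, -0.1]
  slide [0.7, -0.7, 4.0] turn [0.1, 0.3, 0.0]
  -> [538.8 300.2   2. ] [-3.141e+00  1.000e-03 -3.100e-02]
```

View pics/l2.png

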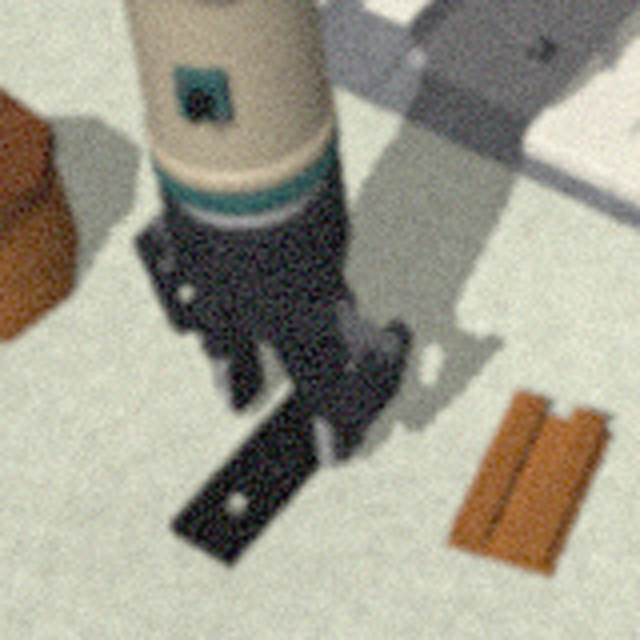

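The fingers straddle the bar's width at mid-length. I'll go down and close.

Request:
play_rows(targets=[{"slide": [1, -1, 4], "turn": [0, 0.3, 0], "hand": 48}, {"slide": [0, 0, 3], "turn": [0, 0.2, 0], "hand": 48}, {"slide": [0, 0, 0], "turn": [0, 0, 0], "hand": 48}])

```text
clock: 15.6
eef_pos: [540.5, 301.5, 9.0]
tool_rot: [-3.14, -0.005, -0.032]
force: [-1.2, 0.3, -0.4]
width: 48.0
```

Request:
play_rows(targets=[{"slide": [-1, 1, 4], "turn": [0, -0.3, 0], "hand": 48}, {"slide": [0, 0, 3], "turn": [0, 0, 0], "hand": 48}, {"slide": [0, 0, 0], "turn": [0, 0, 0], "hand": 48}, {"slide": [0, 0, 0], "turn": [0, 0, 0], "hand": 48}])

```text
clock: 16.1
eef_pos: [539.1, 300.2, 1.3]
tool_rot: [-3.141, 0.002, -0.032]
force: [0.5, 0.7, -0.2]
width: 47.9
```

Request:
play_rows(targets=[{"slide": [0, 0, -0.5], "turn": [0, 0, 0], "hand": 28}, {"slide": [0, 0, 0], "turn": [0, 0, 0], "hand": 28}, {"slide": [0, 0, 0], "turn": [0, 0, 0], "hand": 28}, {"slide": [0, 0, 0], "turn": [0, 0, 0], "hand": 28}])

```text
clock: 16.6
eef_pos: [539.2, 300.4, 2.1]
tool_rot: [-3.141, 0.001, -0.032]
force: [-0.1, 0.0, 4.3]
width: 31.9
```

Request:
play_rows(targets=[{"slide": [0, 0, -10], "turn": [0, 0, 0], "hand": 28}, {"slide": [0, 0, -40], "turn": [0, 0, 0], "hand": 28}, {"slide": [0, 0, -50], "turn": [0, 0, 0], "hand": 28}, {"slide": [0, 0, -40], "turn": [0, 0, 0], "hand": 28}, {"slide": [0, 0, 0], "turn": [0, 0, 0], "hand": 28}])

```text
clock: 17.23
eef_pos: [541.1, 301.4, 145.4]
tool_rot: [-3.137, -0.004, -0.032]
force: [-0.2, 0.1, -0.5]
width: 32.1
```

```bash
python3 - <<'E'
from h import *
s=st()
im,d=snap("side","m");crop(im,170,200,330,360,4,"m2",2)
E
```

```text
t17.23 pos [541.1 301.4 145.4] rpy [-3.137 -0.004 -0.032] F [-0.2  0.1 -0.5] w 32.1 q [-0.23  0.73 -0.53  1.68  0.47  0.85 -1.  ]
```

View pics/m2.png

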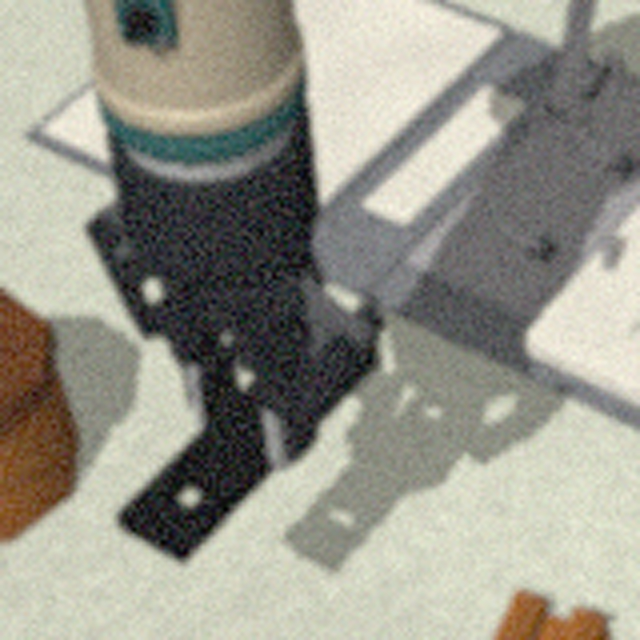

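```bash
python3 - <<'E'
from h import *
im=cv2.imread("pics/side_d.png");crop(im,310,225,355,275,14,"pr",2)
for y in(-40,40):
    for z in(18,46):print(y,z,proj("side",fw(0,y,z)), (proj("side",fw(0,y,z))-[310,225])*14)
im=cv2.imread("pics/top_d.png");crop(im,285,245,350,285,12,"pr2",2)
for y in(-40,40):
    for z in(18,46):print(y,z,proj("top",fw(0,y,z)), (proj("top",fw(0,y,z))-[285,245])*12)
E
```

```text
-40 18 [341.76816623 244.67494955] [444.75432722 275.44929367]
-40 46 [342.0369889  235.15921609] [448.51784458 142.22902527]
40 18 [322.42997538 266.38834165] [174.01965536 579.43678304]
40 46 [322.40624785 256.81854986] [173.68746993 445.45969797]
-40 18 [335.57060075 268.46090603] [606.84720895 281.5308723 ]
-40 46 [336.12115379 266.5507151 ] [613.45384549 258.60858116]
40 18 [297.91342655 268.19988788] [154.96111855 278.39865455]
40 46 [297.46398081 266.2820935 ] [149.56776972 255.38512197]
```

View pics/pr.png

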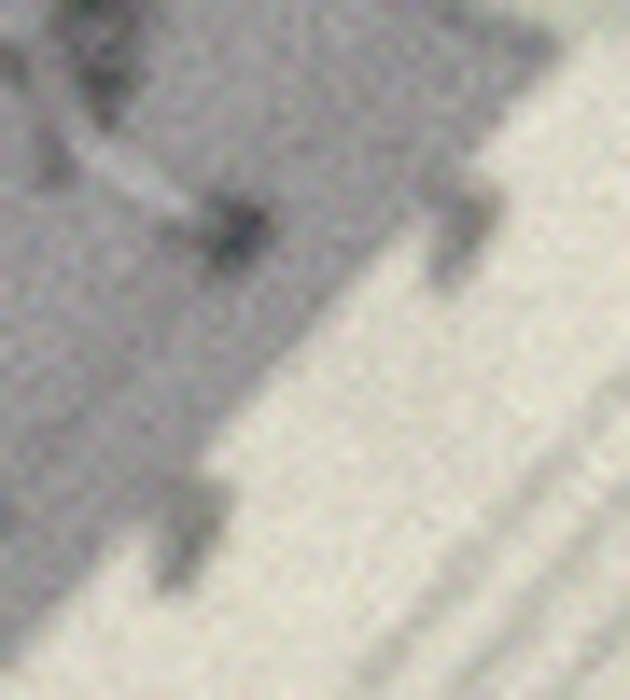

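View pics/pr2.png

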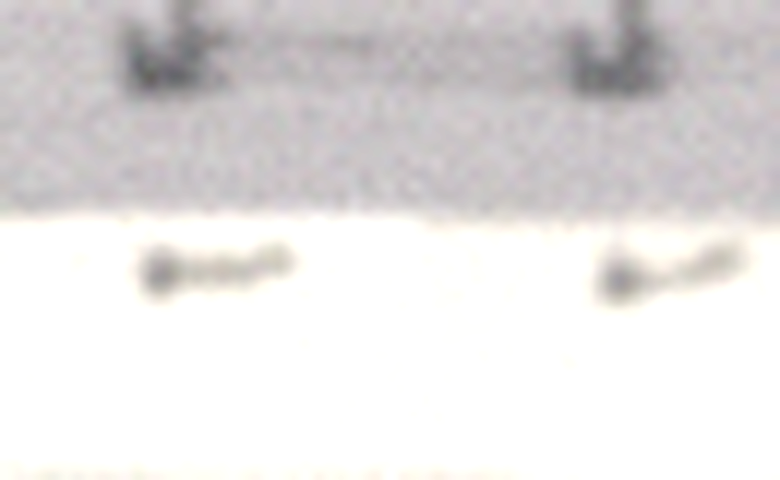

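Prong positions in both views agree with the file pose to about 0.6 mm: mid (530.6,−12.9), yaw −0.022. I'll carry the bar over.

```bash
python3 - <<'E'
from h import *
plan([((530.6,-12.7,140),(np.pi,0,FY),8),((530.6,-12.7,75),(np.pi,0,FY),2)])
E
```

```text
t17.27 pos [540.  300.2 143.2] rpy [-3.14e+00 -1.00e-03 -3.20e-02] F [-0.6 -0.3 -1.5] w 32.1 q [-0.23  0.74 -0.53  1.69  0.47  0.85 -1.  ]
  slide [0.1, 39.1, 0.3] turn [0.0, 0.0, -0.1]
  slide [0.0, 39.2, 0.4] turn [0.0, 0.0, 0.0]
  slide [0.0, 39.1, 0.3] turn [0.0, 0.0, -0.1]
  slide [0.0, 39.1, 0.4] turn [0.0, 0.0, -0.1]
  slide [-0.1, 39.2, 0.3] turn [-0.1, 0.0, -0.1]
  slide [-0.2, 39.1, 0.4] turn [0.0, 0.0, 0.0]
  slide [-0.2, 39.2, 0.4] turn [0.0, 0.0, -0.1]
  slide [-0.2, 39.1, 0.4] turn [0.0, 0.0, -0.1]
  -> [530.6 -12.7 140. ] [ 3.142e+00 -1.000e-03 -2.200e-02]
  slide [0.0, 0.0, 32.5] turn [0.0, 0.0, 0.0]
  slide [-0.1, 0.0, 32.5] turn [0.0, 0.0, 0.0]
  -> [530.6 -12.7  75. ] [ 3.142e+00 -1.000e-03 -2.200e-02]
```

Request:
play_rows(targets=[{"slide": [0, 39, 0.3], "turn": [0, 0, -0.1], "hand": 28}, {"slide": [0, 39, 0.3], "turn": [0, 0, -0.1], "hand": 28}, {"slide": [0, 39, 0.3], "turn": [0, 0, -0.1], "hand": 28}, {"slide": [0, 39, 0.3], "turn": [0, 0, -0.1], "hand": 28}, {"slide": [-0.1, 39, 0.3], "turn": [0, 0, 0], "hand": 28}])

```text
clock: 17.9
eef_pos: [532.3, 103.3, 138.6]
tool_rot: [3.141, 0.005, -0.025]
force: [-0.2, 0.0, -1.4]
width: 32.5
```

Request:
play_rows(targets=[{"slide": [-0.2, 39, 0.3], "turn": [0, 0, -0.1], "hand": 28}, {"slide": [-0.2, 39, 0.3], "turn": [0, 0, 0], "hand": 28}, {"slide": [-0.2, 39, 0.3], "turn": [0, 0, -0.1], "hand": 28}, {"slide": [0, 0, 0], "turn": [0, 0, 0], "hand": 28}, {"slide": [0, 0, 0], "turn": [0, 0, 0], "hand": 28}])

```text
clock: 18.52
eef_pos: [529.5, -11.2, 138.3]
tool_rot: [-3.14, 0.003, -0.021]
force: [-0.6, 1.1, -0.5]
width: 31.8
```

```bash
python3 - <<'E'
from h import *
s=st()
im,d=snap("side","n");crop(im,250,160,410,310,5,"n2",2)
im,d=snap("top","n");crop(im,250,190,390,290,5,"n1",2)
s=st()
E
```

```text
t18.52 pos [529.5 -11.2 138.3] rpy [-3.14e+00  3.00e-03 -2.10e-02] F [-0.6  1.1 -0.5] w 31.8 q [ 0.34  0.65 -0.57  1.93  0.51  0.71 -0.55]
t18.62 pos [529.9 -10.2 138.8] rpy [-3.14e+00  2.00e-03 -1.90e-02] F [-0.2 -0.1 -0.4] w 32.1 q [ 0.34  0.65 -0.57  1.93  0.51  0.72 -0.55]
```

View pics/n1.png

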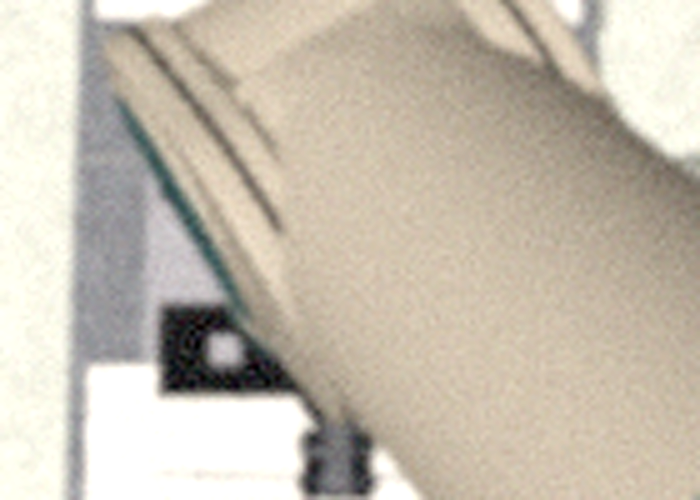

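View pics/n2.png

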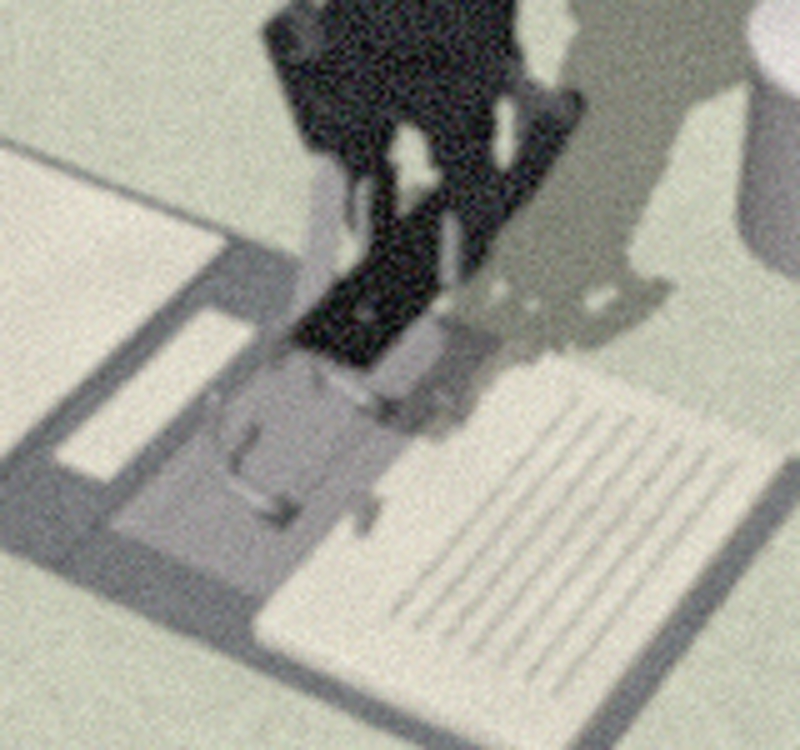

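```bash
python3 - <<'E'
from h import *
im=cv2.imread("pics/top_n.png");g=im.max(2).astype(float)
x0,y0=288,254
sub=g[y0:y0+12,x0:x0+13];print(sub.astype(int))
w=np.clip(sub-45,0,None);w[:, -1:]=0
w[(np.hypot(*(np.mgrid[0:12,0:13]-np.array([5.6,6.4])[:,None,None]))>4.2)]=0
ys,xs=np.mgrid[0:12,0:13];u=x0+(w*xs).sum()/w.sum();v=y0+(w*ys).sum()/w.sum();print(u,v)
for z in(137,142,147):print(z,ray("top",u,v,z).round(1))
# bar outline left part: rows and left end
cols=range(284,294)
gg=cv2.GaussianBlur(g.astype(np.uint8),(3,3),0).astype(float)
for c in (285,286,287,288,289,290):print(c,gg[248:274,c].astype(int))
print(gg[254,276:292].astype(int),gg[260,276:292].astype(int))
# tcp now
s=st();R=Ro.from_euler('xyz',s['tool_rot']);print("expected hole",s['eef_pos']+R.apply([0,-40,-3]))
E
```

```text
[[  8  21  24   4  16  23  14  23  35  50  63  71  68]
 [ 26   7   4  23  27  19  23  26  27  41  58  74  73]
 [  0  27  24  25  44  52  46  54  46  40  39  57  73]
 [ 20  21  23  43  74  81  81  85  80  65  45  37  56]
 [ 29   0  25  51  85  96  99  98  94  75  51  36  35]
 [ 17   1  32  50  85  94 104 102  97  81  63  37  31]
 [ 16  22  28  54  84  99 100 100  99  85  56  28  19]
 [ 20  14  26  53  78  97  99  94  96  79  59  28  18]
 [  5  29  20  46  68  79  80  80  80  69  49  37  17]
 [ 19  27  24  27  46  53  57  50  51  44  35  12   9]
 [ 18  14  17  28  26  32  38  25  35  30  19  24  34]
 [ 24  24   6  17  23   9  24  11  12  19  16  15  18]]
294.50242424242424 259.52181818181816
137 [531.2  30.2 137. ]
142 [530.3  30.  142. ]
147 [529.5  29.8 147. ]
285 [ 99  91  72  49  31  23  19  18  17  18  19  19  19  17  17  17  16  17
  17  27  59  98 125 136 139 140]
286 [ 99  91  74  49  30  22  19  17  17  18  19  21  21  17  16  18  17  15
  16  29  60  98 125 136 140 140]
287 [ 99  92  74  48  28  20  18  17  17  18  18  19  21  17  14  16  18  17
  16  29  60  97 124 136 139 139]
288 [ 99  91  73  48  28  20  17  16  16  17  16  15  18  17  16  17  20  19
  18  29  60  97 123 135 138 138]
289 [100  91  72  48  29  21  17  15  18  19  15  15  19  20  21  21  19  18
  20  33  62  97 123 135 138 138]
290 [100  92  73  48  29  21  17  16  22  26  27  29  31  30  28  25  19  16
  19  34  64  99 124 136 138 140]
[79 82 88 93 91 74 50 31 22 19 19 18 17 17 17 15] [77 81 87 91 87 69 44 26 19 19 21 21 18 19 31 54]
t18.62 pos [529.9 -10.2 138.8] rpy [-3.14e+00  2.00e-03 -1.90e-02] F [-0.2 -0.1 -0.4] w 32.1 q [ 0.34  0.65 -0.57  1.93  0.51  0.72 -0.55]
expected hole [530.71105998  29.74397555 141.82291372]
```

Request:
play_rows(targets=[{"slide": [1, 2.8, 30], "turn": [0, 0, 0.1], "hand": 28}, {"slide": [0, 0, 30], "turn": [0, 0, 0], "hand": 28}, {"slide": [0, 0, 18], "turn": [0, 0, 0], "hand": 28}, {"slide": [0, 0, 0], "turn": [0, 0, 0], "hand": 28}, {"slide": [0, 0, 0], "turn": [0, 0, 0], "hand": 28}])

```text
clock: 19.25
eef_pos: [531.5, -13.6, 61.7]
tool_rot: [-3.141, 0.001, -0.022]
force: [0.2, -0.7, -0.3]
width: 32.0
```

```bash
python3 - <<'E'
from h import *
s=st()
im,d=snap("top","o");crop(im,260,210,350,290,8,"o1",2)
s=st()
im,d=snap("side","o");crop(im,290,190,370,290,7,"o2",2.5)
s=st()
E
```

```text
t19.25 pos [531.5 -13.6  61.7] rpy [-3.141e+00  1.000e-03 -2.200e-02] F [ 0.2 -0.7 -0.3] w 32.0 q [ 0.27  0.76 -0.46  1.97  0.62  0.55 -0.64]
t19.30 pos [531.7 -13.9  62. ] rpy [-3.141  0.    -0.022] F [-0.5  0.5 -0.5] w 32.2 q [ 0.27  0.76 -0.46  1.97  0.62  0.55 -0.64]
t19.35 pos [531.8 -14.1  62.1] rpy [-3.141  0.    -0.023] F [-0.3 -0.6  0.4] w 31.7 q [ 0.27  0.76 -0.46  1.97  0.62  0.55 -0.64]
```

View pics/o1.png

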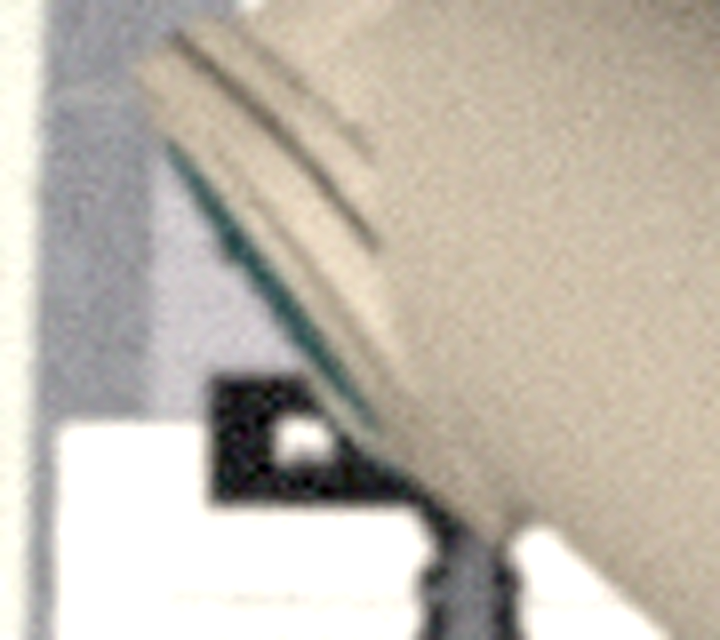

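View pics/o2.png

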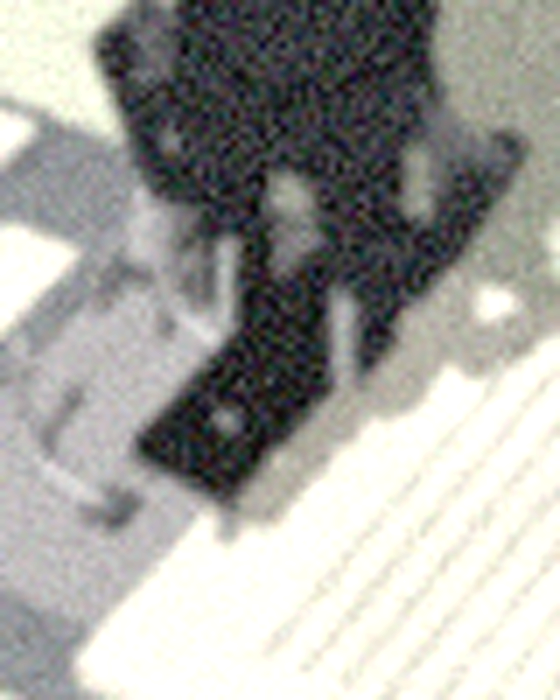

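```bash
python3 - <<'E'
from h import *
im=cv2.imread("pics/top_o.png");g=im.max(2).astype(int)
print(g[258:274,290:306])
for u,v in((297.0,264.5),(297.4,264.6)):print(ray("top",u,v,65).round(1))
print(fw(0,40,49)+[-.1,-.6,0],proj("top",fw(0,40,49)+[-.1,-.6,0]))
im=cv2.imread("pics/side_o.png");g=im.max(2).astype(int)
print(g[243:256,315:330]);
for u,v in((322.2,249.6),):print(ray("side",u,v,65).round(1))
E
```

```text
[[ 15  17  17  25  11  21  22  32  49  71  72  67  48  54  63  81]
 [ 15  25  23   8  28  25  14  23  36  55  75  77  64  56  56  69]
 [ 21  19  20  29  13  24  19  24  21  46  66  84  80  71  53  54]
 [ 14  21  16  14  23  39  48  39  45  43  54  75  85  79  66  58]
 [ 20  22   1  13  44  73  88  93  82  75  68  58  74  80  73  59]
 [  4  21  11  32  65 102 122 126 120 117  88  58  66  77  81  69]
 [ 19  20  22  30  70 113 130 133 134 130 107  76  46  50  74  78]
 [ 18  24  17  31  73 106 120 116 120 121 109  76  35  23  57  64]
 [ 18  16  16  22  68  99 102  90  91  92  89  63  40  26  28  51]
 [ 28  16  21  30  60  78  76  65  60  70  63  54  29  25  24  32]
 [ 21  28   0  10  31  46  42  35  34  33  37  28  22  12  20  20]
 [ 16  11  22  18  25  22  26  21  17  24  28  21  23  13  18  25]
 [ 17  20  23  24  17  30   9  16   1  21  16  21  23  12  16  17]
 [ 22  20  25  25  15  25  24  22  33  22   3  10  14  13  17  17]
 [ 46  45  50  43  44  39  33  37  34  40  37  33  37  34  35  36]
 [ 88  89  89  85  90  84  86  86  81  84  83  83  84  80  79  84]]
[532.4  28.   65. ]
[532.2  27.2  65. ]
[531.47992902  27.09032039  49.        ] [297.7056554  266.11426773]
[[77 70 53 35 24  5 13 25  7  7 27 20 15 23 22]
 [68 57 37 25 20 25 24 16  7 37  6 23 21 41 15]
 [58 42 34 27 12 26 12 12 29 31 25 23 18 13 16]
 [45 32 22 20 26 26 11 22 19 17 28 10 16 15 14]
 [26 23  5 25 19 30 21 27 22 14 18 23 21 13 25]
 [22 14 21 13 18 23 41 35 32 34  7 27 27 14 14]
 [10 20 17 18 10 43 51 59 45 33 18 14 31 26 10]
 [20 16  9 18 27 32 51 57 48 35 14 24 23 20 17]
 [14 25 21  7 24 16 37 43 44 34  5 22  8 22 20]
 [17 19 22 20 14 17 22 36 27 21 29 17 11 21 18]
 [16 26 17 22 17 12 27 11 20 26 13 13  8 25 36]
 [17 32 18 18 26 21 20 15 26 18 21  6 29 41 58]
 [14 24 22 11 25  9 21 21 22 24 19  9 35 55 79]]
[532.8  26.5  65. ]
```

In the top view the prong tip shows inside the hole at (297.7,266), centred in y. x is about 0.8 mm high, so I'll correct that and go down.

Request:
play_rows(targets=[{"slide": [-0.8, -0.4, 6], "turn": [0, 0, 0], "hand": 28}, {"slide": [0, 0, 6], "turn": [0, 0, 0], "hand": 28}, {"slide": [0, 0, 6], "turn": [0, 0, 0], "hand": 28}, {"slide": [0, 0, 0], "turn": [0, 0, 0], "hand": 28}])

```text
clock: 19.85
eef_pos: [529.8, -14.2, 42.6]
tool_rot: [-3.141, 0.003, -0.023]
force: [0.4, 0.8, -0.0]
width: 32.4
```

Request:
play_rows(targets=[{"slide": [0, 0, 6], "turn": [0, 0, 0], "hand": 28}, {"slide": [0, 0, 6], "turn": [0, 0, 0], "hand": 28}, {"slide": [0, 0, 4], "turn": [0, 0, 0], "hand": 28}, {"slide": [0, 0, 0], "turn": [0, 0, 0], "hand": 28}])

```text
clock: 20.35
eef_pos: [529.9, -14.1, 26.8]
tool_rot: [-3.141, 0.002, -0.023]
force: [0.6, 0.0, -0.4]
width: 32.0
```

```bash
python3 - <<'E'
from h import *
s=st()
im,d=snap("top","p");crop(im,260,210,350,290,8,"p1",2)
im,d=snap("side","p");crop(im,290,190,370,290,7,"p2",2.5)
s=st()
E
```

```text
t20.35 pos [529.9 -14.1  26.8] rpy [-3.141e+00  2.000e-03 -2.300e-02] F [ 0.6  0.  -0.4] w 32.0 q [ 0.24  0.81 -0.41  1.99  0.67  0.48 -0.69]
t20.45 pos [530.2 -14.1  27.2] rpy [-3.141e+00  2.000e-03 -2.300e-02] F [ 0.2  0.6 -0.5] w 32.2 q [ 0.24  0.81 -0.41  1.99  0.67  0.48 -0.69]
```

View pics/p1.png

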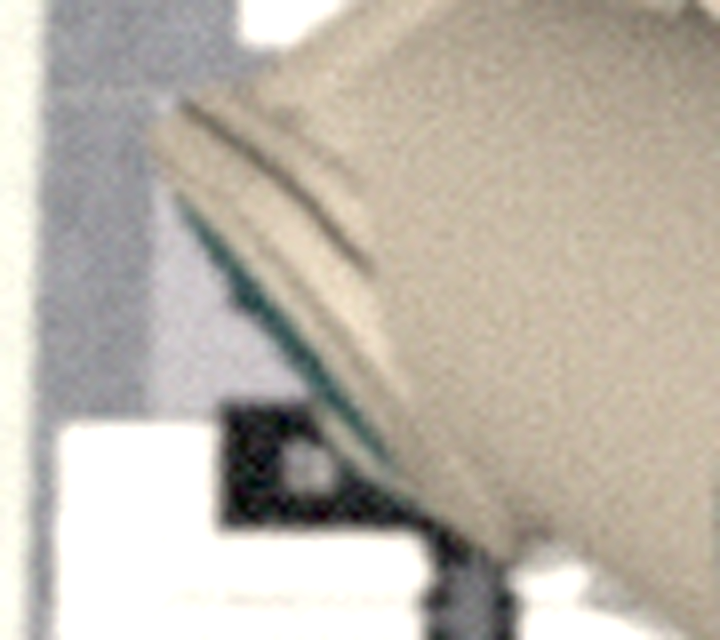

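View pics/p2.png

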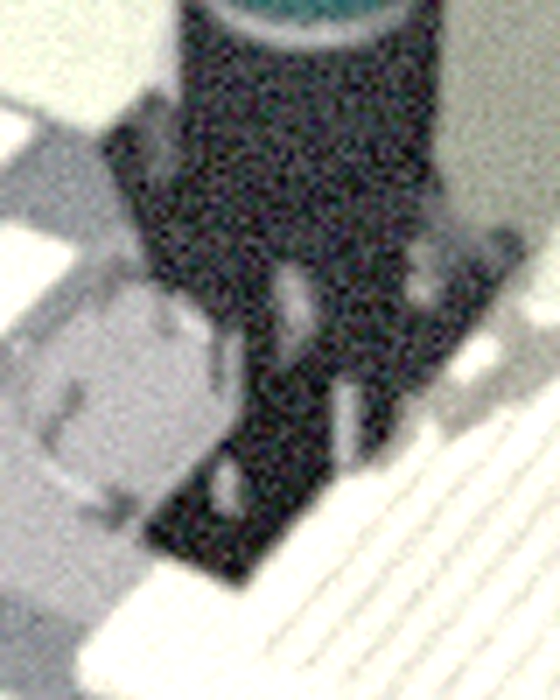

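A prong now stands up through the near hole at crop (225,480), with no lateral force. I'll lower the bar onto the pages.

Request:
play_rows(targets=[{"slide": [0, 0, 3], "turn": [0, 0, 0], "hand": 28}, {"slide": [0, 0, 2.5], "turn": [0, 0, 0], "hand": 28}, {"slide": [0, 0, 0], "turn": [0, 0, 0], "hand": 28}])

```text
clock: 20.82
eef_pos: [530.0, -14.2, 21.5]
tool_rot: [-3.141, 0.002, -0.023]
force: [-0.9, -0.5, -0.8]
width: 32.2
```

Request:
play_rows(targets=[{"slide": [0, 0, 1.5], "turn": [0, 0, 0], "hand": 28}, {"slide": [0, 0, 0.5], "turn": [0, 0, 0], "hand": 28}, {"slide": [0, 0, 0], "turn": [0, 0, 0], "hand": 28}])

```text
clock: 21.2
eef_pos: [530.3, -14.2, 20.0]
tool_rot: [-3.141, 0.001, -0.023]
force: [-1.4, -0.8, 5.1]
width: 31.8
```

Request:
play_rows(targets=[{"slide": [0, 0, 0], "turn": [0, 0, 0], "hand": 46}, {"slide": [0, 0, 0], "turn": [0, 0, 0], "hand": 46}, {"slide": [0, 0, -10], "turn": [0, 0, 0], "hand": 46}, {"slide": [0, 0, -30], "turn": [0, 0, 0], "hand": 46}, {"slide": [0, 0, -50], "turn": [0, 0, 0], "hand": 46}])

```text
clock: 21.82
eef_pos: [529.2, -14.3, 110.0]
tool_rot: [-3.141, 0.005, -0.023]
force: [1.2, -0.5, 0.3]
width: 45.9
```

Request:
play_rows(targets=[{"slide": [0, 0, -60], "turn": [0, 0, 0], "hand": 50}, {"slide": [0, 0, -50], "turn": [0, 0, 0], "hand": 50}, {"slide": [0, 0, 0], "turn": [0, 0, 0], "hand": 50}])

```text
clock: 22.2
eef_pos: [533.0, -13.7, 224.1]
tool_rot: [-3.141, -0.007, -0.024]
force: [0.9, 0.0, -0.0]
width: 50.0
```

```bash
python3 - <<'E'
from h import *
s=st()
im,d=snap("side","q");crop(im,260,150,400,290,5,"q2",2)
E
```

```text
t22.20 pos [533.  -13.7 224.1] rpy [-3.141 -0.007 -0.024] F [ 0.9  0.  -0. ] w 50.0 q [ 0.41  0.54 -0.66  1.85  0.41  0.89 -0.46]
```

View pics/q2.png

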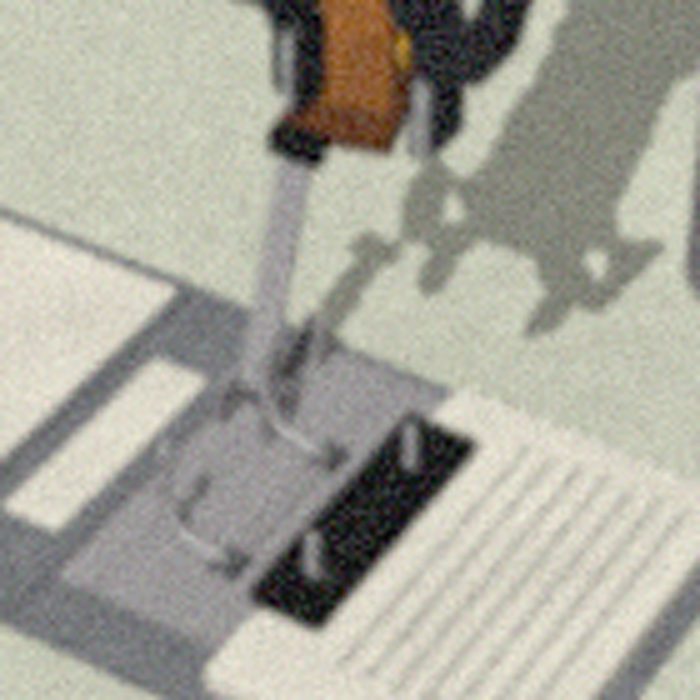

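The bar lies flat with both prongs through its holes, at crop (412,445) and (315,555). Now I'll take the lever knob again.

```bash
python3 - <<'E'
from h import *
plan([((613.8,-98,224),(np.pi,0,FY),3),((613.8,-98,129),(np.pi,0,FY),4)])
E
```

```text
t22.25 pos [531.4 -14.4 221.7] rpy [-3.142e+00 -2.000e-03 -2.400e-02] F [ 0.5 -0.3 -0.9] w 50.1 q [ 0.41  0.54 -0.66  1.85  0.41  0.89 -0.46]
  slide [28.1, 27.2, -0.7] turn [0.0, 0.0, 0.0]
  slide [28.1, 27.2, -0.7] turn [0.0, -0.1, -0.1]
  slide [28.1, 27.3, -0.8] turn [0.0, 0.0, 0.0]
  -> [613.8 -98.  224. ] [-3.142e+00 -1.000e-03 -2.200e-02]
  slide [0.0, 0.0, 23.8] turn [0.0, 0.0, 0.0]
  slide [0.0, 0.0, 23.7] turn [0.0, 0.0, 0.0]
  slide [0.0, 0.0, 23.8] turn [0.0, 0.0, 0.0]
  slide [0.0, 0.0, 23.7] turn [0.0, 0.0, 0.0]
  -> [613.8 -98.  129. ] [-3.142e+00 -1.000e-03 -2.200e-02]
```

Request:
play_rows(targets=[{"slide": [28, 27.2, 0], "turn": [0, 0, 0], "hand": 50}, {"slide": [28, 27.2, 0], "turn": [0, 0, 0], "hand": 50}, {"slide": [28, 27.2, 0], "turn": [0, 0, 0], "hand": 50}, {"slide": [0, 0, 24], "turn": [0, 0, 0], "hand": 50}, {"slide": [0, 0, 0], "turn": [0, 0, 0], "hand": 50}])

```text
clock: 22.88
eef_pos: [610.0, -98.0, 192.1]
tool_rot: [-3.14, 0.009, -0.023]
force: [-0.9, -0.3, 0.0]
width: 49.8
```

```bash
python3 - <<'E'
from h import *
plan([((613.8,-98,129),(np.pi,0,FY),3)])
E
```

```text
t22.88 pos [610.  -98.  192.1] rpy [-3.14   0.009 -0.023] F [-0.9 -0.3  0. ] w 49.8 q [ 0.48  0.69 -0.61  1.63  0.46  0.97 -0.32]
  slide [1.5, 0.0, 21.0] turn [0.0, 0.2, 0.0]
  slide [1.3, 0.0, 21.1] turn [0.0, 0.1, 0.0]
  slide [1.4, 0.0, 21.0] turn [-0.1, 0.2, -0.1]
  -> [613.8 -98.  129. ] [ 3.141  0.    -0.021]
```

Request:
play_rows(targets=[{"slide": [0, 0, 24], "turn": [0, 0, 0], "hand": 50}, {"slide": [0, 0, 24], "turn": [0, 0, 0], "hand": 50}, {"slide": [0, 0, 18], "turn": [0, 0, 0], "hand": 50}, {"slide": [0, 0, 0], "turn": [0, 0, 0], "hand": 50}, {"slide": [0, 0, 0], "turn": [0, 0, 0], "hand": 50}])

```text
clock: 23.5
eef_pos: [613.0, -97.4, 130.3]
tool_rot: [-3.141, 0.001, -0.023]
force: [0.0, 0.7, -0.2]
width: 50.1
```

```bash
python3 - <<'E'
from h import *
s=st()
im,d=snap("side","r");crop(im,250,110,390,250,5,"r2",2)
s=st()
E
```

```text
t23.50 pos [613.  -97.4 130.3] rpy [-3.141e+00  1.000e-03 -2.300e-02] F [ 0.   0.7 -0.2] w 50.1 q [ 0.45  0.77 -0.57  1.68  0.52  0.85 -0.37]
t23.55 pos [613.1 -97.6 130.5] rpy [-3.141  0.    -0.023] F [0.4 0.  0.6] w 49.8 q [ 0.45  0.77 -0.57  1.68  0.52  0.85 -0.37]
```

View pics/r2.png

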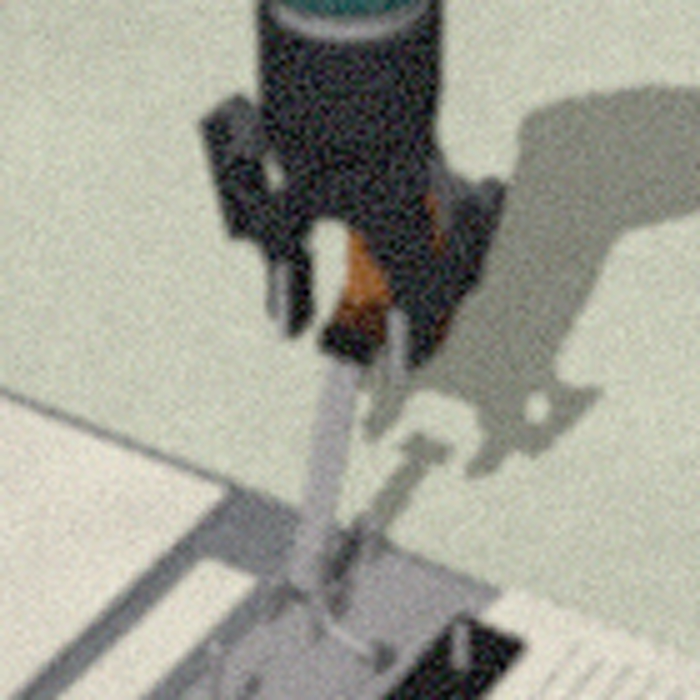

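Request:
play_rows(targets=[{"slide": [0.5, 0.5, 1.5], "turn": [0, 0, 0], "hand": 30}, {"slide": [0, 0, 0], "turn": [0, 0, 0], "hand": 15}, {"slide": [0, 0, 0], "turn": [0, 0, 0], "hand": 15}, {"slide": [0, 0, 0], "turn": [0, 0, 0], "hand": 15}])

```text
clock: 24.05
eef_pos: [613.9, -98.5, 128.8]
tool_rot: [-3.141, -0.0, -0.024]
force: [0.7, -0.6, 5.4]
width: 22.4
```

Request:
play_rows(targets=[{"slide": [0, -12.2, -3.5], "turn": [0, 0, 0], "hand": 15}, {"slide": [0, -12.5, -2.2], "turn": [0, 0, 0], "hand": 15}, {"slide": [0, -12.6, -0.8], "turn": [0, 0, 0], "hand": 15}, {"slide": [0, -12.7, 0.5], "turn": [0, 0, 0], "hand": 15}, {"slide": [0, -12.5, 1.8], "turn": [0, 0, 0], "hand": 15}])

```text
clock: 24.68
eef_pos: [615.3, -38.7, 133.4]
tool_rot: [3.137, -0.0, -0.026]
force: [1.5, -4.3, 7.3]
width: 22.3
```

Request:
play_rows(targets=[{"slide": [0, -12.3, 3.1], "turn": [0, 0, 0], "hand": 15}, {"slide": [0, -11.9, 4.4], "turn": [0, 0, 0], "hand": 15}, {"slide": [0, -11.3, 5.6], "turn": [0, 0, 0], "hand": 15}, {"slide": [0, -10.7, 6.8], "turn": [0, 0, 0], "hand": 15}, {"slide": [0, -9.9, 7.9], "turn": [0, 0, 0], "hand": 15}])

```text
clock: 25.3
eef_pos: [617.0, 24.9, 106.8]
tool_rot: [-3.136, -0.002, -0.021]
force: [-1.9, 6.0, 12.1]
width: 20.9
```

```bash
python3 - <<'E'
from h import *
s=st();print(fw(85,-45+120*np.cos(.84),24+120*np.sin(.84)))
im,d=snap("side","s");crop(im,230,120,370,290,4,"s2",2)
E
```

```text
t25.30 pos [617.   24.9 106.8] rpy [-3.136e+00 -2.000e-03 -2.100e-02] F [-1.9  6.  12.1] w 20.9 q [ 0.24  0.79 -0.54  1.71  0.53  0.79 -0.58]
[616.45147041  20.91719717 113.3571744 ]
```

View pics/s2.png

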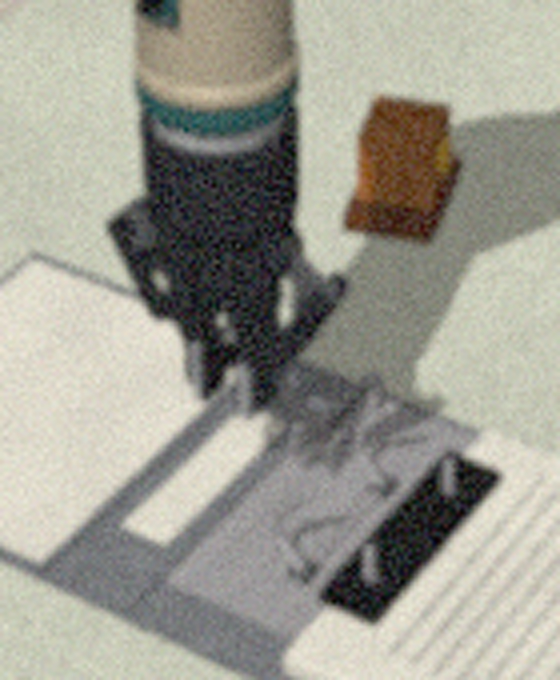

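Both the lever and the rings are following, and the rings are now partly closed. I'll continue down.

Request:
play_rows(targets=[{"slide": [0, -9, 8.9], "turn": [0, 0, 0], "hand": 15}, {"slide": [0, -8, 9.8], "turn": [0, 0, 0], "hand": 15}, {"slide": [0, -6.9, 10.6], "turn": [0, 0, 0], "hand": 15}, {"slide": [0, -5.8, 11.3], "turn": [0, 0, 0], "hand": 15}, {"slide": [0, -4.6, 11.8], "turn": [0, 0, 0], "hand": 15}])

```text
clock: 25.98
eef_pos: [617.9, 67.4, 54.3]
tool_rot: [-3.125, -0.004, -0.017]
force: [-0.1, 18.0, 7.2]
width: 19.3
```

Request:
play_rows(targets=[{"slide": [0, -3.3, 12.2], "turn": [0, 0, 0], "hand": 15}, {"slide": [0, -2, 12.5], "turn": [0, 0, 0], "hand": 15}, {"slide": [0, -0.7, 10], "turn": [0, 0, 0], "hand": 15}, {"slide": [0, 0, 0], "turn": [0, 0, 0], "hand": 15}])

```text
clock: 26.48
eef_pos: [618.0, 78.4, 18.8]
tool_rot: [-3.118, -0.005, -0.014]
force: [1.4, 24.7, 2.2]
width: 17.8
```

```bash
python3 - <<'E'
from h import *
s=st()
im,d=snap("side","u");crop(im,230,170,390,290,5,"u2",2)
E
```

```text
t26.48 pos [618.   78.4  18.8] rpy [-3.118 -0.005 -0.014] F [ 1.4 24.7  2.2] w 17.8 q [ 0.12  0.91 -0.47  1.74  0.61  0.63 -0.7 ]
```

View pics/u2.png

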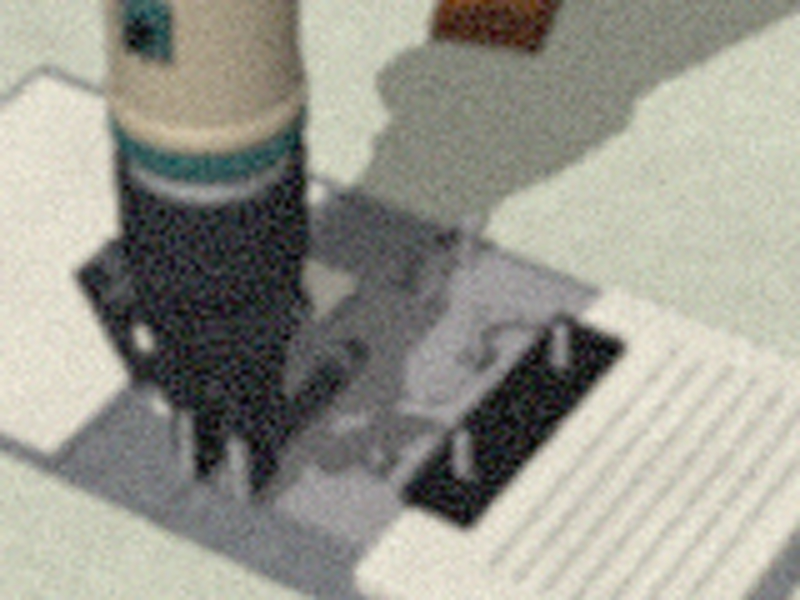

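The fingers have been pushed outward past the knob, with Fy 24.7 N and y at 78. I'll release, let the spring take the lever, then press the knob from above.

Request:
play_rows(targets=[{"slide": [0, 0, 0], "turn": [0, 0, 0], "hand": 30}, {"slide": [0, 0, 0], "turn": [0, 0, 0], "hand": 50}, {"slide": [0, 0, -15], "turn": [0, 0, 0], "hand": 50}, {"slide": [0, 0, -35], "turn": [0, 0, 0], "hand": 50}, {"slide": [0, 0, -30], "turn": [0, 0, 0], "hand": 40}])

```text
clock: 27.15
eef_pos: [616.7, 59.7, 99.2]
tool_rot: [-3.142, 0.001, -0.025]
force: [0.2, 0.2, 0.0]
width: 40.0
```

```bash
python3 - <<'E'
from h import *
s=st()
im,d=snap("side","v");crop(im,230,170,390,290,5,"v2",2)
plan([((617.3,60.8,100),(np.pi,0,FY),2)])
E
```

```text
t27.15 pos [616.7  59.7  99.2] rpy [-3.142e+00  1.000e-03 -2.500e-02] F [0.2 0.2 0. ] w 40.0 q [ 0.17  0.8  -0.53  1.71  0.54  0.78 -0.64]
t27.20 pos [619.1  60.4 103.2] rpy [-3.14  -0.005 -0.025] F [ 0.5 -0.4  2.5] w 40.1 q [ 0.17  0.8  -0.53  1.7   0.54  0.79 -0.64]
  slide [-0.9, -0.2, 1.6] turn [0.0, -0.1, -0.1]
  slide [-0.9, -0.1, 1.6] turn [-0.1, -0.2, -0.1]
  -> [617.3  60.8 100. ] [ 3.141  0.    -0.021]
```

View pics/v2.png

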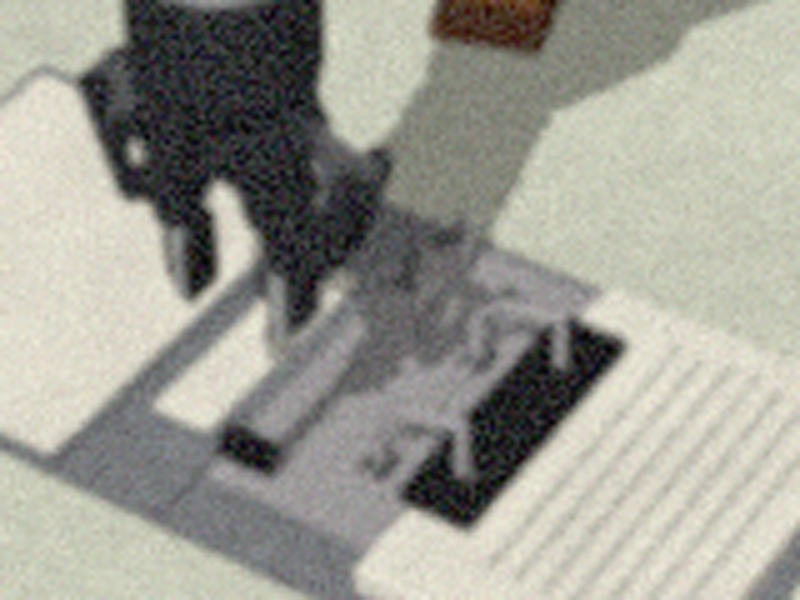

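The lever is down and the rings meet the prongs over the bar. To be sure, I'll press down on the knob top (z 32) with closed fingers.

Request:
play_rows(targets=[{"slide": [0, 0, 20], "turn": [0, 0, 0], "hand": 0}, {"slide": [0, 0, 20], "turn": [0, 0, 0], "hand": 0}, {"slide": [0, 0, 15], "turn": [0, 0, 0], "hand": 0}, {"slide": [0, 0, 5], "turn": [0, 0, 0], "hand": 0}, {"slide": [0, 0, 0], "turn": [0, 0, 0], "hand": 0}])

```text
clock: 27.82
eef_pos: [616.1, 60.8, 36.6]
tool_rot: [-3.141, 0.003, -0.023]
force: [-0.4, 1.2, 0.9]
width: -0.2
```

Request:
play_rows(targets=[{"slide": [0, 0, 4], "turn": [0, 0, 0], "hand": 0}, {"slide": [0, 0, 2], "turn": [0, 0, 0], "hand": 0}, {"slide": [0, 0, 0], "turn": [0, 0, 0], "hand": 0}])

```text
clock: 28.2
eef_pos: [616.8, 60.7, 32.0]
tool_rot: [-3.141, 0.001, -0.023]
force: [0.3, -0.6, 2.5]
width: -0.2
```

Request:
play_rows(targets=[{"slide": [0, 0, 2], "turn": [0, 0, 0], "hand": 0}, {"slide": [0, 0, 0], "turn": [0, 0, 0], "hand": 0}])

```text
clock: 28.45
eef_pos: [616.9, 60.8, 31.4]
tool_rot: [3.142, 0.0, -0.023]
force: [-3.5, -0.7, 14.9]
width: -0.1
```

The knob is at its stop: 14.9 N with TCP z at 31.4, where the knob top should be 32. I'll retract and move away for a final check.

Request:
play_rows(targets=[{"slide": [0, 0, -15], "turn": [0, 0, 0], "hand": 0}, {"slide": [0, 0, -45], "turn": [0, 0, 0], "hand": 0}, {"slide": [0, 0, -60], "turn": [0, 0, 0], "hand": 0}, {"slide": [0, 0, -60], "turn": [0, 0, 0], "hand": 0}, {"slide": [-30, -40, -10], "turn": [0, 0, 0], "hand": 0}])

```text
clock: 29.08
eef_pos: [592.2, 98.7, 224.0]
tool_rot: [-3.141, -0.008, -0.031]
force: [-0.4, 1.1, -0.7]
width: 0.1
```

Request:
play_rows(targets=[{"slide": [-20, -50, 0], "turn": [0, 0, 0], "hand": 0}, {"slide": [-10, -50, 0], "turn": [0, 0, 0], "hand": 0}, {"slide": [0, -50, 0], "turn": [0, 0, 0], "hand": 0}, {"slide": [0, -50, 0], "turn": [0, 0, 0], "hand": 0}, {"slide": [0, 0, 0], "turn": [0, 0, 0], "hand": 0}])

```text
clock: 29.7
eef_pos: [560.4, 308.0, 220.2]
tool_rot: [-3.136, 0.002, -0.016]
force: [-0.9, -1.0, 0.4]
width: -0.0
```

```bash
python3 - <<'E'
from h import *
s=st()
im,d=snap("side","z");crop(im,240,190,400,300,5,"z2",2)
im,d=snap("top","z")
E
```

```text
t29.70 pos [560.4 308.  220.2] rpy [-3.136e+00  2.000e-03 -1.600e-02] F [-0.9 -1.   0.4] w -0.0 q [-0.19  0.69 -0.61  1.55  0.43  1.04 -0.93]
```

View pics/z2.png

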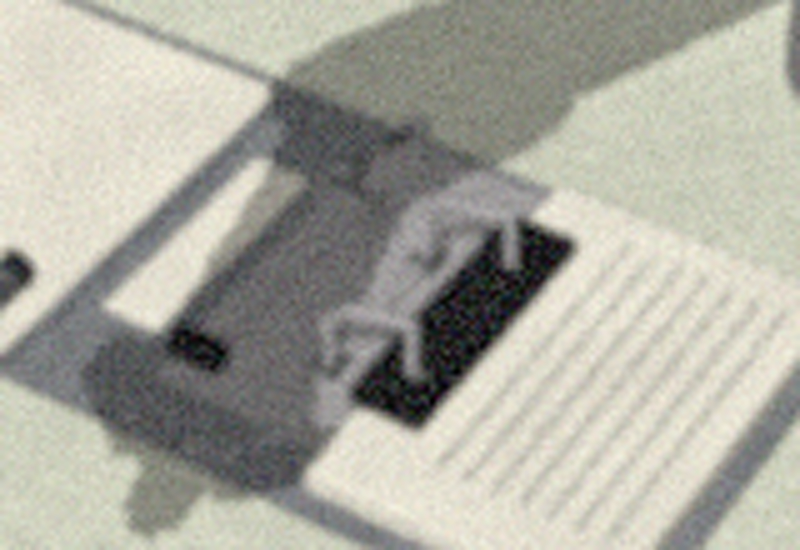

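View pics/top_z.png

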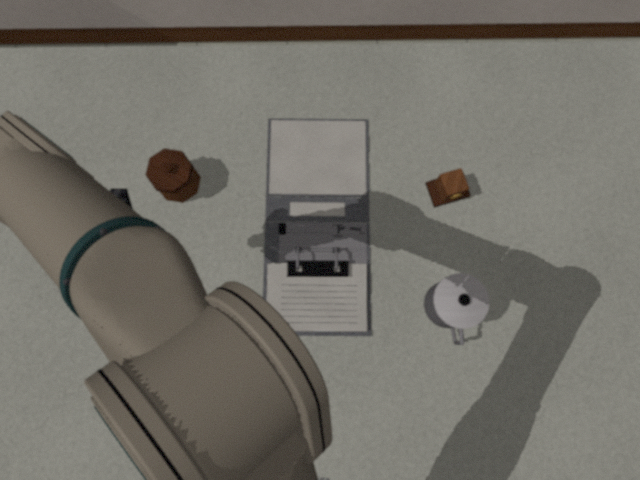

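View pics/side_z.png

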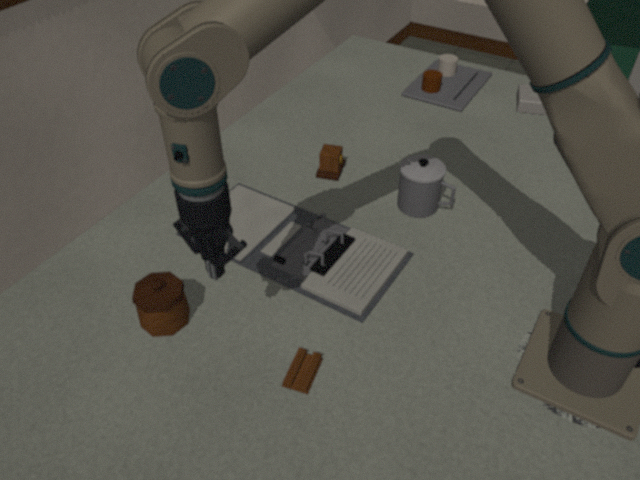

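The rings are shut over the bar, with arches at crop (370,325) and (480,195). The knob is down at (200,348). The jar, mug and moxa box are at the same pixels as at the start, and the arm is clear of everything.

```bash
python3 -c "
from cell import *
print(finish_job())"
```

```text
the job is handed in; nothing more can be done
None
```

The job is finished and handed in at about 30 s of the 72 s allowed. The records are held by the clamp bar, with the rings shut over it.

**What I did:** I raised the lever by its knob to spring the rings open, and it stayed up on its own. I took the bar from the rest, laid it flat on the counter, let go, and gripped it again across its width. I then set it flat on the pages with a prong through each hole. Last, I swung the lever back down and pressed the knob onto its stop.

**Last checks:** All passed.
- **Bar and rings:** the final side picture shows the bar flat, both prongs through it and both rings closed onto the prong tips.
- **Lever:** pressing on the knob gave 14.9 N with the fingertips at z 31.4, against an expected knob top of 32, so it is fully down.
- **Bystanders:** the mug, jar and moxa box are at the same places in the pictures as at the start.
- **Robot:** the arm is clear of everything, with the force reading near zero.

**What did not go to plan:**
- **Tilting the bar:** my first tilt for laying it down ran close to a wrist joint limit, so I tilted it the other way.
- **Lowering the lever:** the fingers slid off the knob sideways near the bottom, with about 25 N of side force. I let go, the spring took the lever down, and I then pressed it from above.

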